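# Fold the inspection lamp away and load the soaking tank

### The arm

A 6-joint arm with a two-finger parallel gripper is mounted at the origin on the work surface. World frame = base frame: x ahead of the robot, y to its left, z up, the work surface at z = 0. Lengths are in m, angles in degrees, forces in N, time in s.
With the tool pointing down it reaches from about 0.4 to 0.825 m from the base axis. Payload 7 kg.
Tool frame: the origin (TCP) lies at the very end of the fingers, on their centre line; the grasp point (between the pads) lies 19 mm behind it; x points along the fingers, z is the direction in which the jaws open and shut, and the axes are right-handed (so a half turn about x gives the same grasp; the last joint's range is limited). The gripper opens to 88 mm and grips with 3 to 60 N. Pads are 19 mm wide; open, the fingers measure 130 mm over their backs; the gripper's body (78 mm by 193 mm) begins 47 mm behind the grasp point.
Start: joints at [84.746, 20.546, 0.682, 0, -70.136, -16.507], TCP at [0.25, 0.627, 0.227] pointing down, gripper open.
Joint ranges: [-176.03, 176.03], [-82.01, 121.73], [-58.28, 71.71], [-173.87, 95.51], [-174.79, -0.11], [-173.66, 173.66]. Speed limits (degrees/s): [136.94, 136.94, 172.46, 180, 180, 180].

### API

Orientations are given as [roll, pitch, yaw] about the fixed x, y, z axes, in that order (R = Rz(yaw) Ry(pitch) Rx(roll)).
In Python, from plant import sensors, cams, workorder gives the robot as it stands. The module is installed in compiled form; this text tells all that it offers.
- The arm moves only by the shell command python3 -m handwheel 'ROWS' [OPENING] [FORCE]. ROWS is JSON, one flat list of numbers, 4 for each row, row after row: the shift along the tool's x, y, z in cm, then the turn about the tool's x in degrees. A call has exactly 10 rows; each row is the pose to reach, as a shift and turn from the pose commanded when the call began, along the tool's axes at that moment; what a row does not reach only later rows make up. A row lasts 1/8 s, in which the tool goes at most 62.5 mm and 10.7 degrees, less where a joint would pass 70% of its speed; a pose out of reach is approached as far as the arm can. A call with a gripper value outside its range is refused whole. OPENING is the finger opening in cm, from 0 to 8.76, set as the call begins (- or left out, the last holds). The fingers move at their own pace and stop on an object; FORCE is the grip in N (left out, the last holds). Time passes only in rows, so rows that repeat a pose let the fingers close, or fill a call up. It gives the time, the measured TCP pose, the force and the opening at its end, in the units of the state.
- sensors.get_state(): the state, without advancing time (a new reading comes with each control period).
- cams.capture(name): name is "side" or "top"; returns a dict with "image" (400x640x3 uint8, red, green, blue), "fov_y" (degrees; the focal length in pixels is half the picture's height over the tangent of half this angle, whatever the lens; pixels are square), "cx", "cy" (the principal point, pixels), "D" ([k1, k2, p1, p2, k3] as OpenCV has them; the pictures are not rectified), "xyz" and "rotation" of the camera in the world. Camera axes: x right, y down, z forward; pixel columns grow to the right and rows downward; lengths in m; the calibration is good to about 2 mm. A picture is of the moment at which its call begins. There is no depth.
- workorder.close_job(): hands the job in, once; it reports no verdict.
The state is a dict: "time_s": time; "joints": joint angles; "qd": joint speeds; "joint_torque": joint torques, N m; "tcp_pos": TCP position; "eef_rot": TCP orientation; "contact_force": force on the tool from outside, world axes, zero at the start; "moment": the same for the moment, N m; "gripper_width": finger opening in m.
Only numpy, scipy, OpenCV 4.12 (cv2) and the standard library are available. Lean on these libraries where they do the work, as an engineer would, in place of code of your own. Each camera call takes 0.05 s, during which the arm holds its last target.

### The job

The instruments have been checked, so clear the bench lamp from over the soaking tank: fold it up fully home one arm at a time, starting from the free end (lamp head back over the middle arm, then the middle arm back over the lower arm, then swing the folded lamp round to its stop beside the tank). Then hang every instrument basket inside the tank, upright, with its bent lip hooked over the tank's rim so that it hangs clear of the tank's floor. Leave the other things on the table where they are.

Things in the scene. Friction and masses are not known exactly. Their poses are not given: they have to be found in the camera images.
- tank: blue open soaking tank, fixed to the table, outside 200 (x) x 360 (y) x 140 (height) mm, walls 5 mm thick and upright, floor 5 mm. Origin: centre of its underside; its -x long wall is the one nearest the robot.
- lamp_base: white fixed base (110 x 110 mm) and post of the bench lamp; origin: on the table, on the post's axis, the lower arm's hinge axis. Three flat arms are stacked above each other and turn about upright axes, held by friction. Folded home, the lower arm points along the base's -x, the middle arm lies back over it and the head back over the middle arm.
- lower_arm (a joint): angle of the lower arm (165 mm axis to axis, top 184 mm above the table), rad: 0 = home at its stop, pointing along the base's -x; grows clockwise seen from above, up to 2.3; starts at 1.5 to 1.85, reaching towards the tank. Stiff: 2 N m, about 12 N at its knob.
- middle_arm (a joint): angle of the middle arm (150 mm axis to axis, top 204 mm above the table) on the lower arm, rad: 0 = folded right back over it, at its stop; grows clockwise seen from above, up to 2.8; starts at 2.1 to 2.5. 0.7 N m, about 5 N at its knob.
- lamp_head (a joint): angle of the lamp head (90 mm from axis to knob, LED panel 50 mm wide, top 222 mm above the table) on the middle arm, rad: 0 = folded right back over it, at its stop; grows anticlockwise seen from above, up to 2.8; starts at 1.4 to 2.1. 0.18 N m, about 2 N at its knob.
- head_knob (a point): centre of the top of the orange knob at the free end of the lamp head. All three knobs are upright round posts 18 mm across, tops 265 mm above the table; the top 40 mm is free to grip, and a knob may turn in the grip. Folded up, the head knob stands 60 mm from the lower knob.
- middle_knob (a point): centre of the top of the orange knob at the far end of the middle arm, on the head's hinge axis; moves with the middle arm, 150 mm from the lower knob's axis.
- lower_knob (a point): centre of the top of the orange knob at the far end of the lower arm, on the middle arm's hinge axis; moves with the lower arm, 165 mm from the post's axis.
- basket1: steel hook-on basket, outside 62 (x) x 64 (y) mm, 81 mm tall to the top of its lip, 0.25 kg, instruments inside; starts standing on the table. Origin: centre of its underside, z up. Carried by its green bar, which runs along y straight above the origin: 12 mm thick in x, 64 mm long, 10 mm high, centre 123 mm above the origin; below it is free down to the basket's top. May be absent (None).
- basket2: same as basket1. The bent lip on every basket runs along its -x side: from the top of the -x wall it reaches out and turns down, leaving a slot for the rim from x = -31 to -47 mm, 56 mm long in y. The slot's ceiling is 77 mm above the origin; the turned-down flange (4 mm thick, lower edge flared out to x = -56 mm) ends 54 mm above the origin.
- basket3: same as basket1. Hung on a rim, a basket's origin is 56 to 63 mm above the tank's underside and it may lean up to about 0.15 rad; with the wall in the middle of its slot its origin is 39 mm inward of the wall's middle.
- basket4: same as basket1. Baskets need 64 mm of rim each; four fit side by side on one long wall of the tank, about 80 mm apart.
- spray_bottle: red spray bottle, 84 mm across, 210 mm tall, loose; origin under its centre. To be left alone.
- amber_bottle: amber medicine bottle, 44 mm across, 95 mm tall, loose; origin under its centre. To be left alone.
- vial1: small glass vial with red cap, 24 mm across, 46 mm tall, loose; origin under its centre. To be left alone.
- vial2: small glass vial with blue cap, 24 mm across, 46 mm tall, loose; origin under its centre. To be left alone.
- syringe_pack: flat paper syringe packet 160 x 34 x 13 mm, loose; origin under its centre. To be left alone.
- steel_bowl: small steel bowl, 110 mm across, 35 mm tall, loose; origin under its centre. To be left alone.
- gauze_box: white carton 80 x 100 x 60 mm, loose; origin under its centre. To be left alone.

How it is judged:
By the outcome, as a careful person would: the job done as asked, in the order asked, and still so for the second after the job is handed in, with the robot touching nothing.
Of basket1, basket2, basket3, basket4 only 3 to 4 are there at a start; the rules pass over those that are not, and their reading is None.
At some moment in a run one of basket1, basket2, basket3, basket4 may be knocked a few centimetres aside while the robot is not near it.
It also fails if it takes over 210 s, if anything falls off the work surface, if the arm or the gripper's body presses on something with over 40 N, if the wrist force passes 120 N, or if a joint passes its speed limit or range.

## Working session

There is one attempt and no reset: what is moved stays moved. The work goes in short steps, Python scripts to look and compute and a shell command to move; the robot and the scene stay as the last step left them, time stands still between calls to the robot, and variables do not carry over. Pictures are saved under pics/ and viewed, and the job is handed in when it is done.

```bash
mkdir -p pics
cat > h.py <<'E'
import numpy as np, cv2
from plant import sensors, cams
from scipy.spatial.transform import Rotation as R
def K(c):
    f=200/np.tan(np.radians(c['fov_y'])/2)
    return np.array([[f,0,c['cx']],[0,f,c['cy']],[0,0,1]])
def Rc(c):
    r=np.array(c['rotation'],float)
    return r if r.shape==(3,3) else R.from_euler('xyz',r,degrees=True).as_matrix()
def px2z(c,uv,z):
    p=cv2.undistortPoints(np.array([[uv]],float),K(c),np.array(c['D'],float))[0,0]
    d=Rc(c)@np.array([p[0],p[1],1]); o=np.array(c['xyz'])
    return o+d*(z-o[2])/d[2]
def proj(c,P):
    r=Rc(c).T; P=np.atleast_2d(np.array(P,float))
    rv=cv2.Rodrigues(r)[0]; t=-r@np.array(c['xyz'])
    return cv2.projectPoints(P,rv,t,K(c),np.array(c['D'],float))[0][:,0]
def cap(n,fn,crop=None,s=1):
    c=cams.capture(n); im=c['image'][:,:,::-1]
    if crop: x0,y0,x1,y1=crop; im=im[y0:y1,x0:x1]
    if s!=1: im=cv2.resize(im,None,fx=s,fy=s,interpolation=cv2.INTER_CUBIC)
    cv2.imwrite('pics/'+fn,im); return c
E
python3 - <<'E'
from h import *
import pickle
for n in('top','side'):
    c=cap(n,n+'0.png'); print({k:v for k,v in c.items() if k!='image'}); pickle.dump(c,open(n+'.pkl','wb'))
print(sensors.get_state())
E
```

```text
{'fov_y': 53.81050149244456, 'cx': 319.9090141960798, 'cy': 200.83011837137852, 'D': array([-0.05257345,  0.        ,  0.        ,  0.        ,  0.        ]), 'xyz': array([ 0.36816733, -0.05725727,  1.22882401]), 'rotation': array([-1.70866927e+02,  1.47846132e-01, -9.02438013e+01])}
{'fov_y': 49.90395179127622, 'cx': 315.7588658096668, 'cy': 202.0479202396245, 'D': array([-0.02690922,  0.        ,  0.        ,  0.        ,  0.        ]), 'xyz': array([0.45295583, 0.80845377, 0.92952254]), 'rotation': array([-131.91523318,   -0.46849593, -172.23791242])}
{'time_s': 0.1, 'joints': array([ 8.47467929e+01,  2.05877947e+01,  6.40974171e-01, -1.52841473e-02,
       -7.01360229e+01, -1.65059831e+01]), 'qd': array([-0.04677876, -0.09246118,  0.16643001,  0.07377264,  0.04307159,
        0.10935881]), 'joint_torque': array([-1.97691967e-03, -5.84167707e+01,  2.93752849e+01,  7.01564357e+00,
        1.01602566e-02, -4.55599275e-05]), 'tcp_pos': array([0.25011672, 0.62650381, 0.22573368]), 'eef_rot': array([   6.66730112,   89.9159194 , -105.09709286]), 'contact_force': array([0.10085615, 0.00590687, 0.35278993]), 'moment': array([-0.00206815,  0.00156502, -0.00236202]), 'gripper_width': 0.08775124977206267}
```

View pics/top0.png

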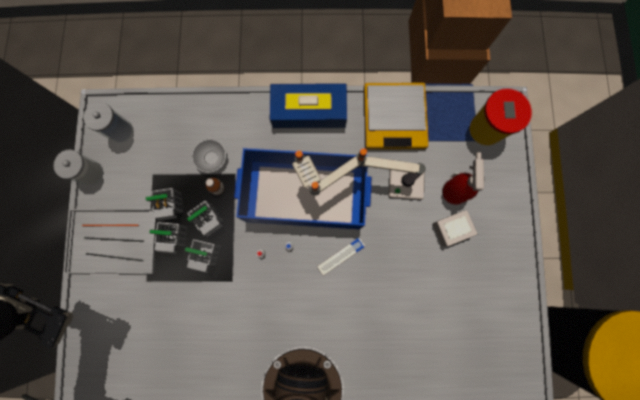

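View pics/side0.png

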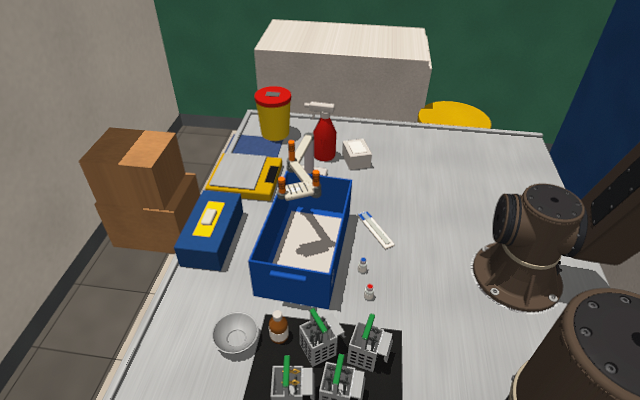

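Run:
```python
from h import *
s=sensors.get_state()
print(R.from_euler('xyz',s['eef_rot'],degrees=True).as_matrix().round(3))
```

```text
[[-0.     0.929 -0.371]
 [-0.001 -0.371 -0.929]
 [-1.     0.     0.001]]
```

The top view shows the tank at about (240–368, 150–228). Lamp knobs are at about (299,155), (363,155) and (316,187), with the lamp base at (405,183). Four baskets stand at lower left and the bottles are around them. Next I'll enlarge those areas.

Run:
```python
from h import *
import pickle
def crop(n,b,s,fn):
    im=pickle.load(open(n+'.pkl','rb'))['image'][:,:,::-1]; x0,y0,x1,y1=b
    im=cv2.resize(im[y0:y1,x0:x1],None,fx=s,fy=s,interpolation=cv2.INTER_CUBIC); 
    for x in range(x0-x0%10+10,x1,10): cv2.putText(im,str(x),((x-x0)*s,10),0,.35,(0,255,255),1); cv2.line(im,((x-x0)*s,12),((x-x0)*s,18),(0,255,255),1)
    for y in range(y0-y0%10+10,y1,10): cv2.putText(im,str(y),(0,(y-y0)*s+4),0,.35,(0,255,255),1); cv2.line(im,(24,(y-y0)*s),(30,(y-y0)*s),(0,255,255),1)
    cv2.imwrite('pics/'+fn,im)
crop('top',(225,140,435,240),3.8 and 3,'lampT.png')
crop('top',(140,165,250,280),5,'bskT.png')
crop('side',(190,280,410,400),3,'bskS.png')
```

```text
(no output)
```

View pics/lampT.png

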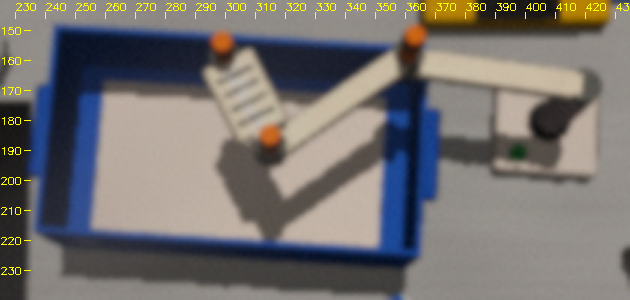

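View pics/bskT.png

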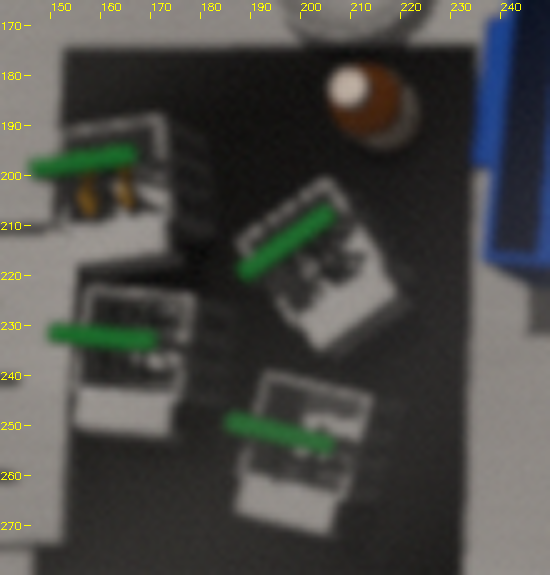

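View pics/bskS.png

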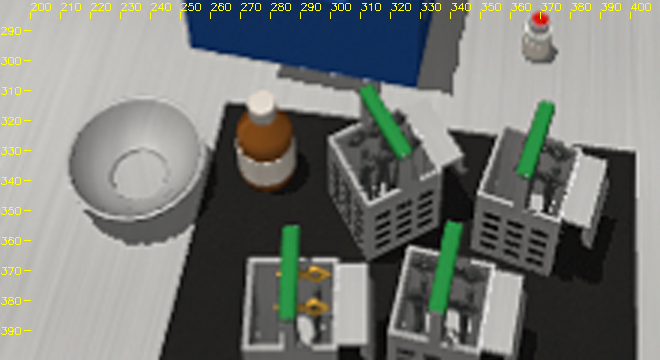

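The lamp crop shows the head knob top at (297,154), the middle knob at (313,185), the lower knob at (362,152) and the post around (415,168). All four basket lips face the robot (image down). Bar ends:
- A: (146,199)–(165,195)
- B: (149,231)–(170,233)
- C: (188,219)–(205,207)
- D: (185,249)–(205,254)

Run:
```python
from h import *
import pickle
c=pickle.load(open('top.pkl','rb'));g=lambda u,v,z:px2z(c,(u,v),z)
hk,mk,lk=g(297,154,.265),g(313,185,.265),g(362.5,152,.265)
print('knobs',hk,mk,lk,np.linalg.norm(hk-mk),np.linalg.norm(mk-lk))
for u,v in[(243,150),(366,153),(237,217),(364,226)]: print('rim',g(u,v,.14))
pb=[g(u,v,.03) for u,v in [(389,165),(424,169),(422,199),(389,196)]]
for u,v in [(389,170),(422,172),(423,198),(389,196)]: print('base',g(u,v,.02))
for n,a,b in[('A',(146,199),(165,195)),('B',(149,231),(170,233)),('C',(188,219),(205,207)),('D',(185,249),(205,254))]:
    p,q=g(*a,.126),g(*b,.126); d=p-q
    print(n,((p+q)/2).round(4),'len',np.linalg.norm(d).round(4),'yaw',np.degrees(np.arctan2(-d[0],d[1])).round(1))
for u,v,n,z in[(207,182,'amber',.095),(261,253,'v1',.046),(289,245,'v2',.046),(341,257,'syr',.013),(210,157,'bowl',.03),(456,228,'gauze',.06),(458,192,'spray',.1)]: print(n,g(u,v,z).round(3))
```

```text
knobs [0.64329589 0.00197022 0.265     ] [ 0.56318355 -0.03837349  0.265     ] [ 0.64775578 -0.16372188  0.265     ] 0.08969728316884232 0.1512107127129069
rim [0.69186816 0.16469703 0.14      ]
rim [ 0.68102398 -0.18747257  0.14      ]
rim [0.49864403 0.17614861 0.14      ]
rim [ 0.4720072  -0.17707723  0.14      ]
base [ 0.65988535 -0.27307061  0.02      ]
base [ 0.65309631 -0.37729825  0.02      ]
base [ 0.56995681 -0.37656454  0.02      ]
base [ 0.5767569  -0.27033189  0.02      ]
A [0.5588 0.4164 0.126 ] len 0.056 yaw 11.7
B [0.4583 0.3988 0.126 ] len 0.0611 yaw -5.4
C [0.5122 0.2951 0.126 ] len 0.0583 yaw 35.9
D [0.4036 0.2948 0.126 ] len 0.0588 yaw -13.7
amber [0.608 0.278 0.095]
v1 [0.402 0.121 0.046]
v2 [0.425 0.038 0.046]
syr [ 0.389 -0.119  0.013]
bowl [0.703 0.291 0.03 ]
gauze [ 0.472 -0.461  0.06 ]
spray [ 0.574 -0.46   0.1  ]
```

```bash
cat >> h.py <<'E'
def rows(wps,st=None):
    """wps: list of (x,y,z,jaw_deg or None); prints shift cm along tool xyz and turn"""
    s=sensors.get_state(); p=s['tcp_pos']; M=R.from_euler('xyz',s['eef_rot'],degrees=True).as_matrix()
    jaw=np.degrees(np.arctan2(M[1,2],M[0,2]))
    print('t %.2f tcp'%s['time_s'],p.round(4),'tiltx',M[:,0].round(3),'jaw %.1f'%jaw,'j',s['joints'].round(0),'w %.4f'%s['gripper_width'],'F',s['contact_force'].round(1))
    for w in wps:
        d=M.T@(np.array(w[:3])-p); t=0
        if len(w)>3 and w[3] is not None: t=(jaw-w[3]+90)%180-90
        print('%.2f,%.2f,%.2f,%.1f'%(*(d*100),t))
E
python3 - <<'E'
from h import *
rows([(.25,.627,.33),(.45,.4,.33),(.643,.002,.33),(.643,.002,.229)])
E
```

```text
t 0.10 tcp [0.2501 0.6265 0.2257] tiltx [-0.    -0.001 -1.   ] jaw -111.8 j [ 85.  21.   1.  -0. -70. -17.] w 0.0878 F [0.1 0.  0.4]
-10.43,-0.03,-0.03,0.0
-10.40,26.96,13.64,0.0
-10.35,59.65,43.45,0.0
-0.25,59.64,43.43,0.0
```

```bash
python3 -m handwheel '[-5,0,0,0, -10.4,3,2,0, -10.4,8,4.5,0, -10.4,13,7,0, -10.4,18,9.5,0, -10.4,23,12,0, -10.4,28,15,0, -10.4,32.5,19,0, -10.4,37,23,0, -10.4,41,27,0]' 6
python3 - <<'E'
from h import *
rows([(.643,.002,.33),(.643,.002,.229)])
E
```

```text
time_s: 1.35
tcp_pos: [0.5314, 0.2221, 0.3302]
eef_rot: [-38.7, 90.0, -150.4]
contact_force: [0.4, 0.4, 0.0]
gripper_width: 0.0601
t 1.35 tcp [0.5314 0.2221 0.3302] tiltx [-0.001 -0.    -1.   ] jaw -111.8 j [ 42.   8.  -2.  -0. -79.  26.] w 0.0601 F [0.4 0.4 0. ]
0.02,18.53,16.31,0.0
10.12,18.53,16.30,0.0
```

```bash
python3 -m handwheel '[0,4.5,4,0, 0,9,8,0, 0,14,12,0, 0,18.5,16.3,0, 0,18.5,16.3,0, 0,18.5,16.3,0, 2,18.5,16.3,0, 4,18.5,16.3,0, 4,18.5,16.3,0, 4,18.5,16.3,0]'
python3 - <<'E'
from h import *
c=cap('top','a1.png',(260,120,420,240),5); c2=cap('side','a1s.png',(240,100,400,230),4)
rows([(.643,.002,.229)])
E
```

```text
time_s: 2.6
tcp_pos: [0.6425, 0.005, 0.2917]
eef_rot: [108.2, 89.9, -3.5]
contact_force: [-0.5, -0.6, 0.5]
gripper_width: 0.06
t 2.70 tcp [0.6427 0.0048 0.2919] tiltx [ 0.002  0.    -1.   ] jaw -111.7 j [ 18.  16.   2.   0. -76.  50.] w 0.0600 F [ 1.3  0.  -0.7]
6.29,0.12,0.25,0.0
```

View pics/a1s.png

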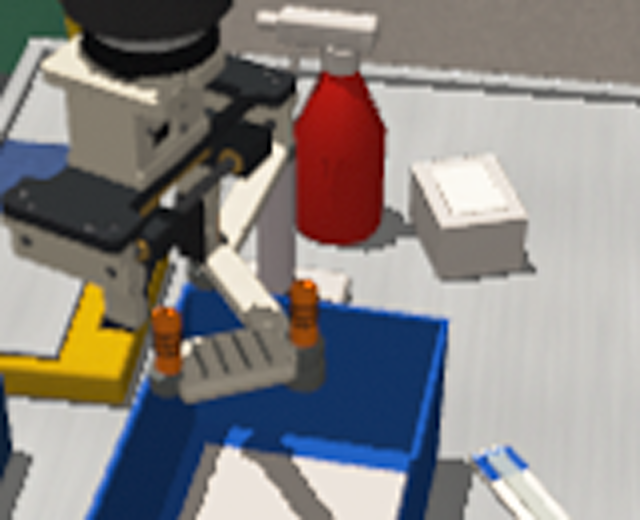

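Run:
```python
from h import *
c=cams.capture('side')
print(proj(c,[(.643,.002,.265),(.563,-.038,.265),(.648,-.164,.265)]))
t=cams.capture('top'); 
# triangulate head knob from side
print(px2z(c,(281.7,178.5),.265), px2z(c,(316,171),.265))
```

```text
[[281.28282056 178.89764758]
 [315.70006086 171.90000591]
 [291.24451902 141.1984595 ]]
[6.42286936e-01 3.19355641e-04 2.65000000e-01] [ 0.56275032 -0.04175581  0.265     ]
```

```bash
python3 -m handwheel '[2,0.1,0.2,0, 4,0.1,0.2,0, 5.5,0.1,0.2,0, 6.2,0.1,0.2,0, 6.2,0.1,0.2,0, 6.2,0.1,0.2,0, 6.2,0.1,0.2,0, 6.2,0.1,0.2,0, 6.2,0.1,0.2,0, 6.2,0.1,0.2,0]'
python3 -m handwheel '[0,0,0,0,0,0,0,0,0,0,0,0,0,0,0,0,0,0,0,0,0,0,0,0,0,0,0,0,0,0,0,0,0,0,0,0,0,0,0,0]' 0.5 15
python3 - <<'E'
from h import *
rows([])
E
```

```text
time_s: 4.05
tcp_pos: [0.6425, 0.0019, 0.2286]
eef_rot: [139.6, 90.0, 27.8]
contact_force: [0.1, -0.1, 0.3]
gripper_width: 0.0598
time_s: 5.3
tcp_pos: [0.6415, 0.0011, 0.2284]
eef_rot: [-41.0, 89.9, -152.8]
contact_force: [-4.8, -3.3, 1.3]
gripper_width: 0.0178
t 5.30 tcp [0.6415 0.0011 0.2284] tiltx [-0.002 -0.001 -1.   ] jaw -111.8 j [ 18.  17.  -4.   0. -69.  51.] w 0.0178 F [-4.8 -3.3  1.3]
```

Run:
```python
from h import *
m=np.array([.563,-.040])
rows([(*(m+.0895*np.array([np.cos(np.radians(a)),np.sin(np.radians(a))])),.229) for a in (20,12,4,-4,-12,-20,-28,-36,-44,-50,-55,-58,-60)])
```

```text
t 5.30 tcp [0.6415 0.0011 0.2284] tiltx [-0.002 -0.001 -1.   ] jaw -111.8 j [ 18.  17.  -4.   0. -69.  51.] w 0.0178 F [-4.8 -3.3  1.3]
-0.06,0.91,0.77,0.0
-0.06,1.68,1.75,0.0
-0.06,2.30,2.84,0.0
-0.05,2.76,4.00,0.0
-0.05,3.06,5.21,0.0
-0.05,3.18,6.45,0.0
-0.05,3.13,7.70,0.0
-0.05,2.91,8.93,0.0
-0.04,2.52,10.11,0.0
-0.04,2.12,10.96,0.0
-0.04,1.73,11.63,0.0
-0.04,1.46,12.02,0.0
-0.04,1.27,12.27,0.0
```

```bash
python3 -m handwheel '[0,0.9,0.8,0, 0,1.7,1.75,0, 0,2.3,2.85,0, 0,2.75,4,0, 0,3.05,5.2,0, 0,3.2,6.45,0, 0,3.15,7.7,0, 0,2.9,8.9,0, 0,2.5,10.1,0, 0,2.1,10.95,0]'
python3 - <<'E'
from h import *
m=np.array([.563,-.040])
rows([(*(m+.0895*np.array([np.cos(np.radians(a)),np.sin(np.radians(a))])),.229) for a in (-50,-53,-55,-57,-59,-61)])
E
```

```text
time_s: 6.55
tcp_pos: [0.6237, -0.1082, 0.2287]
eef_rot: [112.8, 89.7, 1.0]
contact_force: [8.6, -0.8, -4.8]
gripper_width: 0.0175
t 6.55 tcp [ 0.6237 -0.1082  0.2287] tiltx [ 0.005  0.    -1.   ] jaw -111.8 j [  8.  16.  -5.   0. -68.  60.] w 0.0175 F [ 8.6 -0.8 -4.8]
-0.03,-0.28,0.15,0.0
-0.03,-0.51,0.56,0.0
-0.03,-0.68,0.82,0.0
-0.03,-0.86,1.08,0.0
-0.03,-1.04,1.33,0.0
-0.04,-1.24,1.58,0.0
```

```bash
python3 -m handwheel '[0,-0.2,0.25,0, 0,-0.4,0.5,0, 0,-0.6,0.75,0, 0,-0.8,1.0,0, 0,-0.95,1.2,0, 0,-1.1,1.4,0, 0,-1.1,1.4,0, 0,-1.1,1.4,0, 0,-1.1,1.4,0, 0,-1.1,1.4,0]'
python3 - <<'E'
from h import *
c=cap('top','a2.png',(260,120,440,240),4); c2=cap('side','a2s.png',(240,90,400,220),4)
rows([])
E
```

```text
time_s: 7.8
tcp_pos: [0.6084, -0.1174, 0.2287]
eef_rot: [102.8, 89.7, -9.0]
contact_force: [6.0, -2.2, -4.6]
gripper_width: 0.0176
t 7.90 tcp [ 0.6084 -0.1174  0.2287] tiltx [ 0.005 -0.001 -1.   ] jaw -111.8 j [  7.  15.  -7.   0. -68.  61.] w 0.0174 F [ 7.7 -3.1 -5.3]
```

View pics/a2s.png

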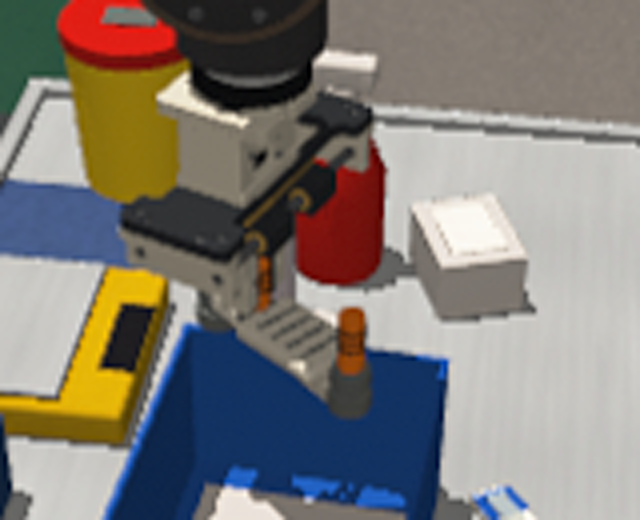

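Run:
```python
from h import *
c=cams.capture('side')
print(px2z(c,(240+352/4,90+314/4),.265))
cv2.imwrite('pics/a3.png',cv2.resize(c['image'][90:220,240:400,::-1],None,fx=5,fy=4.6))
```

```text
[ 0.53402812 -0.05641797  0.265     ]
```

View pics/a2.png

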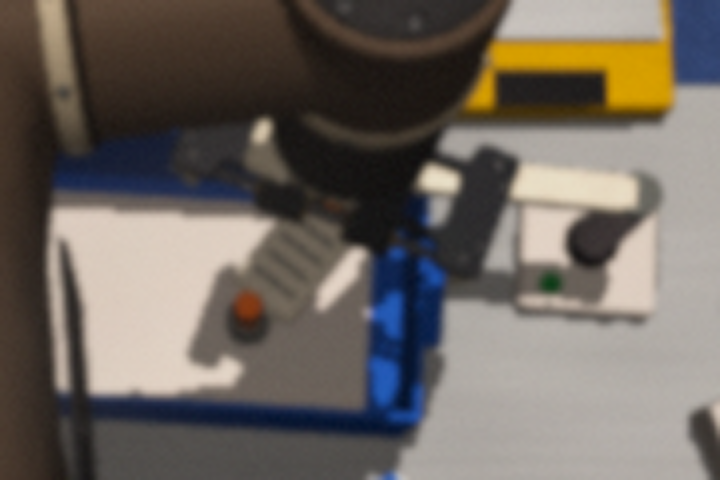

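```bash
python3 -m handwheel '[0,0,0,0,0,0,0,0,-3,0,0,0,-7,0,0,0,-9,-1.5,-4,0,-9,-3,-8,0,-9,-5,-12,0,-9,-7,-17,0,-9,-9,-22,0,-9,-9,-22,0]' 4.5
python3 - <<'E'
from h import *
import pickle
c=cap('top','a4.png',(290,120,440,240),5); c2=cap('side','a4s.png',(240,90,400,220),5)
pickle.dump((c,c2),open('a4.pkl','wb'))
rows([])
E
```

```text
time_s: 9.2
tcp_pos: [0.6037, 0.1243, 0.3182]
eef_rot: [-84.9, 90.0, 163.5]
contact_force: [0.4, -0.2, -0.6]
gripper_width: 0.045
t 9.30 tcp [0.6038 0.1216 0.3185] tiltx [-0. -0. -1.] jaw -111.7 j [ 30.  13.   1.   0. -79.  39.] w 0.0451 F [ 0.4 -0.4  0.5]
```

View pics/a4.png

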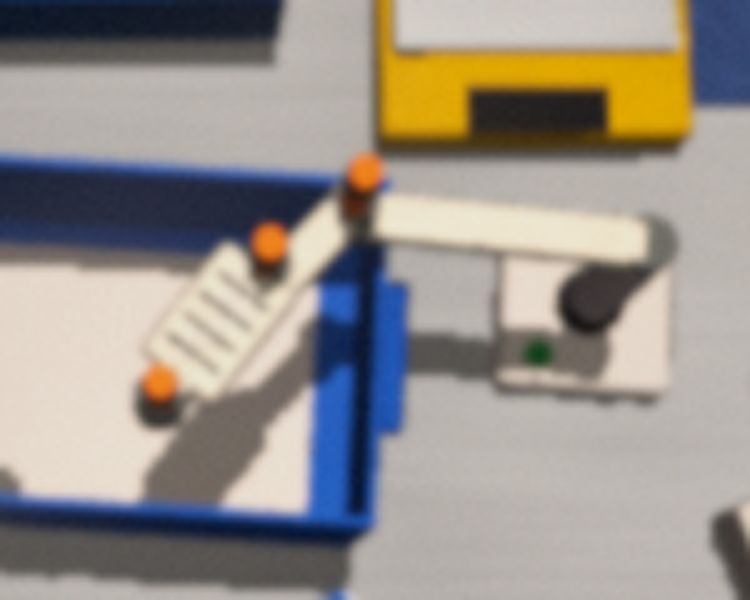

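View pics/a4s.png

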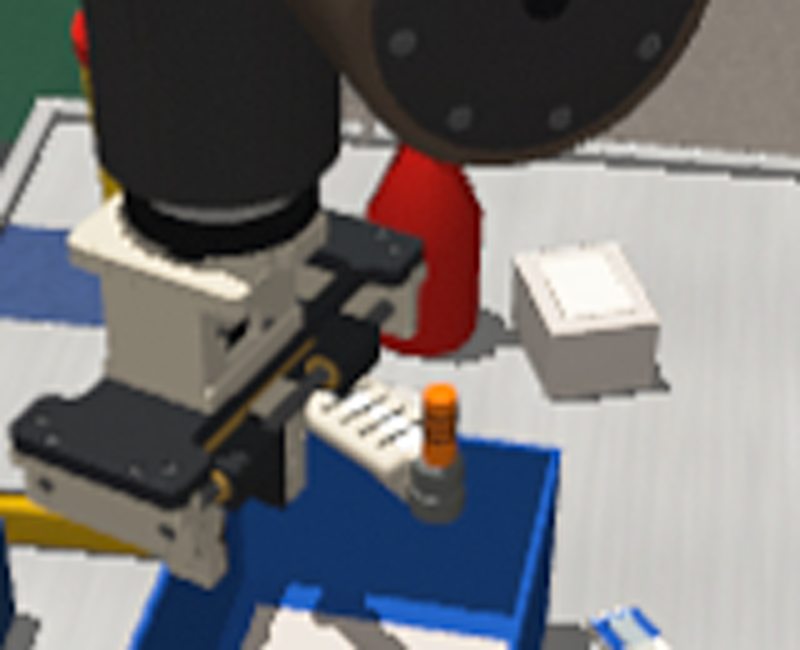

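In the top crop the head knob top is at (269,240), the middle at (160,382) and the lower at (366,172).

```bash
cat >> h.py <<'E'
def ang(a,b): d=np.array(b)-np.array(a); return np.degrees(np.arctan2(d[1],d[0]))
E
python3 - <<'E'
from h import *
import pickle
c,_=pickle.load(open('a4.pkl','rb'))
H,M,L=[px2z(c,(290+u/5,120+v/5),.265)[:2] for u,v in((269,240),(160,382),(366,172))]
print(H,M,L,np.linalg.norm(H-M),np.linalg.norm(M-L),np.linalg.norm(H-L)); print('head',ang(M,H)-ang(M,L))
E
```

```text
[ 0.60635724 -0.11578621] [ 0.53423661 -0.06066529] [ 0.64147144 -0.1653499 ] 0.0907727951342868 0.14986052073013031 0.06074180441435902
head 6.920304495419401
```

Run:
```python
from h import *
import pickle
a=pickle.load(open('top.pkl','rb'))['image']; b=pickle.load(open('a4.pkl','rb'))[0]['image']
o=[]
for im in(a,b):
    q=im[144:204,286:376,::-1]; o.append(cv2.resize(q,None,fx=6,fy=6,interpolation=cv2.INTER_NEAREST)[:,:])
im=np.vstack(o)
cv2.imwrite('pics/cmp.png',cv2.resize(im,None,fx=.8,fy=.8))
hsv=[cv2.cvtColor(i,cv2.COLOR_RGB2HSV) for i in(a,b)]
for h in hsv:
    m=((h[...,0]<16)&(h[...,1]>170)&(h[...,2]>120)).astype(np.uint8); m[:140]=0;m[205:]=0;m[:,:285]=0;m[:,380:]=0
    n,l,s,ce=cv2.connectedComponentsWithStats(m); print(s[1:],ce[1:])
    m=((h[...,0]<16)&(h[...,1]>170)&(h[...,2]>200)).astype(np.uint8); m[:140]=0;m[205:]=0;m[:,:285]=0;m[:,380:]=0
    n,l,s,ce=cv2.connectedComponentsWithStats(m); print(s[1:],ce[1:])
```

```text
[[360 148   7   7  33]
 [296 151   6   6  27]
 [312 183   6   6  27]] [[363.21212121 151.24242424]
 [298.51851852 153.88888889]
 [314.66666667 185.22222222]]
[[362 151   2   1   2]] [[362.5 151. ]]
[[360 152   6   6  31]
 [341 165   6   7  39]
 [319 194   6   6  29]] [[362.58064516 154.41935484]
 [343.43589744 168.07692308]
 [321.55172414 196.68965517]]
[[360 152   6   5  24]
 [341 166   6   5  25]
 [319 194   6   5  22]] [[362.875      153.83333333]
 [343.8        168.08      ]
 [321.68181818 196.13636364]]
```

View pics/cmp.png

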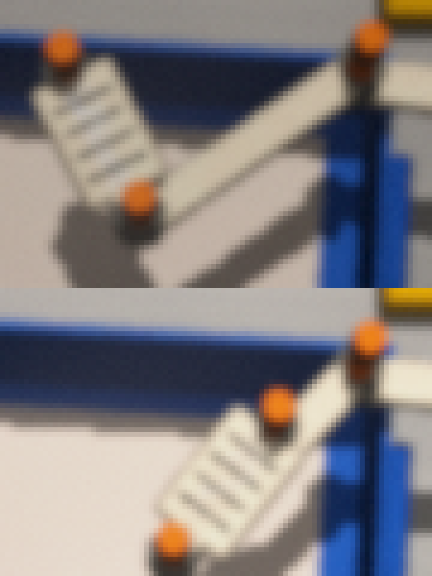

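Run:
```python
from h import *
import pickle
c,_=pickle.load(open('a4.pkl','rb'))
H,M,L=[px2z(c,uv,.265)[:2] for uv in((343.8,168),(321.7,196.2),(362.9,153.9))]
print(H,M,L,np.linalg.norm(H-M),np.linalg.norm(M-L),np.linalg.norm(H-L)); print('head',ang(M,H)-ang(M,L),ang(M,H))
j=ang(M,H)+90
d=np.array([np.cos(np.radians(j)),np.sin(np.radians(j))])
print('jaw',j)
T=H+.0*d
rows([(*T,.32,j),(*T,.229,j)])
```

```text
[ 0.60635724 -0.11578621] [ 0.5347437  -0.05992342] [ 0.64278093 -0.16462086] 0.09082483751925356 0.1504446623635407 0.060922144767129094
head 6.144237937472468 -37.95633013862403
jaw 52.04366986137597
t 9.30 tcp [0.6038 0.1216 0.3185] tiltx [-0. -0. -1.] jaw -111.7 j [ 30.  13.   1.   0. -79.  39.] w 0.0451 F [ 0.4 -0.4  0.5]
-0.14,9.00,21.97,16.3
8.96,9.01,21.96,16.3
```

```bash
python3 -m handwheel '[0,2.5,5,8,0,5,10,16.3,0,7,15,16.3,0,9,20,16.3,0,9,22,16.3,0,9,22,16.3,3,9,22,16.3,6,9,22,16.3,8,9,22,16.3,8.9,9,22,16.3]' 4.5
python3 -m handwheel '[0,0,0,0,0,0,0,0,0,0,0,0,0,0,0,0,0,0,0,0,0,0,0,0,0,0,0,0,0,0,0,0,0,0,0,0,0,0,0,0]' 2.2
python3 - <<'E'
from h import *
rows([])
E
```

```text
time_s: 10.55
tcp_pos: [0.6056, -0.1158, 0.2285]
eef_rot: [-53.1, 89.9, 178.8]
contact_force: [-1.0, 0.5, 0.4]
gripper_width: 0.0452
time_s: 11.8
tcp_pos: [0.606, -0.1165, 0.2296]
eef_rot: [67.1, 90.0, -61.0]
contact_force: [0.8, -0.6, -0.7]
gripper_width: 0.0222
t 11.80 tcp [ 0.606  -0.1165  0.2296] tiltx [ 0. -0. -1.] jaw -128.1 j [  7.  15.  -7.   0. -68.  45.] w 0.0222 F [ 0.8 -0.6 -0.7]
```

```bash
python3 -m handwheel '[0,0,0.1,0,0,0,0.2,0,0,0,0.3,0,0,0,0.4,0,0,0,0.5,0,0,0,0.6,0,0,0,0.6,0,0,0,0.6,0,0,0,0.6,0,0,0,0.6,0]'
python3 -m handwheel '[0,0,0.05,0,0,0,0.1,0,0,0,0.15,0,0,0,0.2,0,0,0,0.25,0,0,0,0.3,0,0,0,0.3,0,0,0,0.3,0,0,0,0.3,0,0,0,0.3,0]'
python3 - <<'E'
from h import *
import pickle
c2=cams.capture('side');cv2.imwrite('pics/a5s.png',cv2.resize(c2['image'][110:220,260:400,::-1],None,fx=5,fy=5))
rows([])
E
```

```text
time_s: 13.05
tcp_pos: [0.6024, -0.1213, 0.2297]
eef_rot: [96.6, 90.0, -31.4]
contact_force: [2.0, 0.8, 0.2]
gripper_width: 0.0221
time_s: 14.3
tcp_pos: [0.6004, -0.1236, 0.2296]
eef_rot: [-40.9, 90.0, -169.0]
contact_force: [1.4, -0.3, 0.3]
gripper_width: 0.0223
t 14.35 tcp [ 0.6004 -0.1236  0.2296] tiltx [-0.  0. -1.] jaw -128.1 j [  7.  15.  -7.  -0. -68.  45.] w 0.0218 F [ 1.8 -0.1  0.6]
```

View pics/a5s.png

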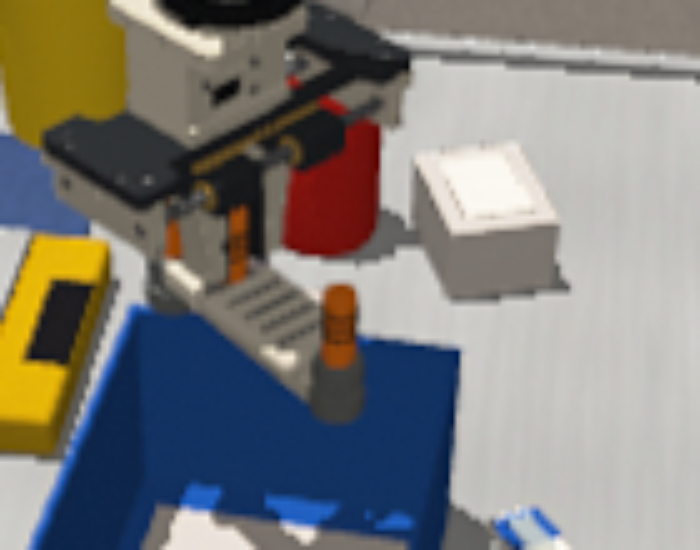

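```bash
python3 -m handwheel '[0,0,0.05,0,0,0,0.1,0,0,0,0.15,0,0,0,0.2,0,0,0,0.25,0,0,0,0.3,0,0,0,0.3,0,0,0,0.3,0,0,0,0.3,0,0,0,0.3,0]'
python3 -m handwheel '[0,0,0.05,0,0,0,0.1,0,0,0,0.15,0,0,0,0.2,0,0,0,0.2,0,0,0,0.2,0,0,0,0.2,0,0,0,0.2,0,0,0,0.2,0,0,0,0.2,0]'
```

```text
time_s: 15.6
tcp_pos: [0.599, -0.1254, 0.2296]
eef_rot: [168.7, 89.9, 40.6]
contact_force: [2.9, 4.2, -0.1]
gripper_width: 0.0224
time_s: 16.85
tcp_pos: [0.599, -0.1256, 0.2296]
eef_rot: [165.9, 89.8, 37.9]
contact_force: [6.8, 8.6, 0.3]
gripper_width: 0.0219
```

Force rose from 2 N to 11 N without motion, so the head is at its stop. Next I release and check.

```bash
python3 -m handwheel '[0,0,-0.4,0,0,0,-0.6,0,-3,0,-0.6,0,-7,0,-0.6,0,-9,0,-4,0,-9,0,-9,0,-9,0,-14,0,-9,0,-19,0,-9,0,-23,0,-9,0,-23,0]' 4.5
python3 - <<'E'
from h import *
import pickle
c=cap('top','a6.png',(290,120,440,240),5)
h=cv2.cvtColor(c['image'],cv2.COLOR_RGB2HSV)
m=((h[...,0]<16)&(h[...,1]>170)&(h[...,2]>200)).astype(np.uint8); m[:140]=0;m[225:]=0;m[:,:285]=0;m[:,390:]=0
n,l,s,ce=cv2.connectedComponentsWithStats(m); print(s[1:],ce[1:])
p=[px2z(c,u,.265)[:2] for u,a in zip(ce[1:],s[1:,4]) if a>10]
print(p)
L,H,M=p[:3]
print(np.linalg.norm(H-M),np.linalg.norm(M-L),np.linalg.norm(H-L)); print('head',ang(M,H)-ang(M,L),ang(M,H),ang(M,L))
rows([])
E
```

```text
time_s: 18.1
tcp_pos: [0.7398, 0.0555, 0.317]
eef_rot: [-33.7, 89.8, -161.7]
contact_force: [0.3, 0.1, -0.9]
gripper_width: 0.0452
[[360 152   6   5  24]
 [344 168   5   6  21]
 [319 194   6   5  22]] [[362.875      153.83333333]
 [346.23809524 170.38095238]
 [321.68181818 195.95454545]]
[array([ 0.64295543, -0.16456159]), array([ 0.6001943 , -0.12181651]), array([ 0.53536206, -0.05988138])]
0.08966147393223066 0.15011422396582047 0.0604620226088641
head 0.522937932758957 -43.690805631549765 -44.21374356430872
t 18.15 tcp [0.7392 0.0542 0.3178] tiltx [-0.003 -0.001 -1.   ] jaw -128.0 j [ 19.  25.  19.   0. -84.  33.] w 0.0451 F [-1.2 -0.9 -0.2]
```

View pics/a6.png

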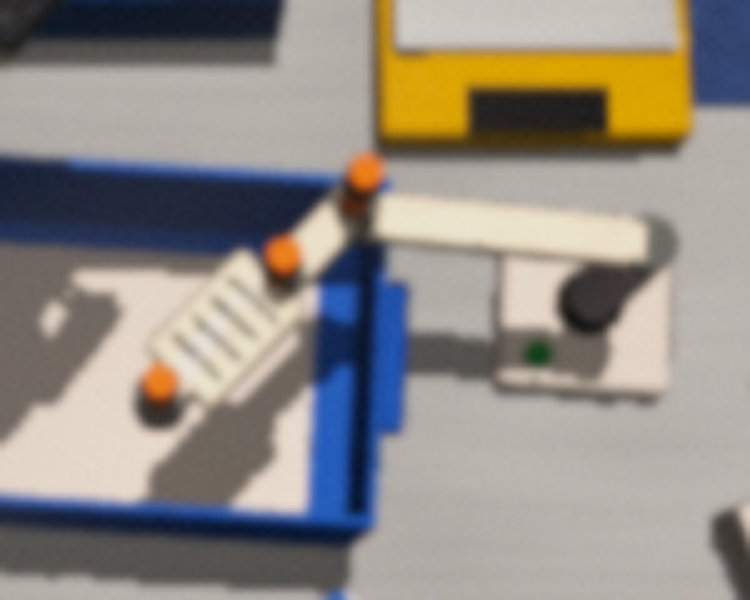

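Run:
```python
from h import *
import pickle
c=cams.capture('top')
for u,v in((655,240),(660,241)): print('post',px2z(c,(290+u/5,120+v/5),.184))
rows([(.535,-.060,.32),(.535,-.060,.229)])
```

```text
post [ 0.62564575 -0.33166378  0.184     ]
post [ 0.62507788 -0.33438516  0.184     ]
t 18.20 tcp [0.7389 0.0534 0.3186] tiltx [-0.002 -0.001 -1.   ] jaw -128.0 j [ 19.  25.  19.   0. -84.  33.] w 0.0449 F [ 0.2 -0.9 -0.2]
-0.09,-9.07,21.49,0.0
9.01,-9.06,21.48,0.0
```

```bash
python3 -m handwheel '[0,-1,2.5,10,0,-2,5,20,0,-3,7.5,30,0,-4,10,40,0,-5,12.5,50,0,-6,15,60,0,-7,17,70,0,-8,19,80,0,-9,21.5,90,0,-9.05,21.5,100]'
python3 -m handwheel '[0,0,0,10,0,0,0,20,0,0,0,30,0,0,0,40,0,0,0,50,0,0,0,60,0,0,0,70,0,0,0,80,0,0,0,86,0,0,0,86]'
python3 - <<'E'
from h import *
rows([(.535,-.060,.229,45.8)])
E
```

```text
time_s: 19.45
tcp_pos: [0.5331, -0.0619, 0.321]
eef_rot: [-125.2, 89.9, 6.3]
contact_force: [0.4, -0.1, -0.5]
gripper_width: 0.0452
time_s: 20.7
tcp_pos: [0.5345, -0.0609, 0.3201]
eef_rot: [-52.3, 90.0, -6.4]
contact_force: [-0.1, 0.0, -0.9]
gripper_width: 0.045
t 20.70 tcp [ 0.5345 -0.0609  0.3201] tiltx [ 0.001 -0.    -1.   ] jaw 45.9 j [  14.    5.   -8.    0.  -77. -148.] w 0.0450 F [-0.1  0.  -0.9]
9.11,0.04,0.10,0.1
```

```bash
python3 -m handwheel '[3,0,0.1,0,6,0,0.1,0,8,0,0.1,0,9,0,0.1,0,9,0,0.1,0,9,0,0.1,0,9,0,0.1,0,9,0,0.1,0,9,0,0.1,0,9,0,0.1,0]'
python3 -m handwheel '[0,0,0,0,0,0,0,0,0,0,0,0,0,0,0,0,0,0,0,0,0,0,0,0,0,0,0,0,0,0,0,0,0,0,0,0,0,0,0,0]' 2.2
python3 - <<'E'
from h import *
L=np.array([.643,-.1645])
u=lambda a:np.array([np.cos(np.radians(a)),np.sin(np.radians(a))])
rows([(*(L+.150*u(a)),.229,a-90) for a in range(140,185,5)])
E
```

```text
time_s: 21.95
tcp_pos: [0.5361, -0.0592, 0.2296]
eef_rot: [-37.6, 90.0, 8.4]
contact_force: [-0.5, -0.2, 0.7]
gripper_width: 0.045
time_s: 23.2
tcp_pos: [0.5361, -0.0592, 0.2296]
eef_rot: [-117.4, 90.0, -71.4]
contact_force: [-0.1, 0.9, 0.2]
gripper_width: 0.0223
t 23.20 tcp [ 0.5361 -0.0592  0.2296] tiltx [ 0. -0. -1.] jaw 45.9 j [  15.    8.  -16.    0.  -66. -149.] w 0.0223 F [-0.1  0.9  0.2]
0.06,-0.04,-1.19,-4.1
0.06,-0.19,-2.49,-9.1
0.06,-0.46,-3.77,-14.1
0.06,-0.83,-5.03,-19.1
0.06,-1.31,-6.25,-24.1
0.06,-1.89,-7.42,-29.1
0.06,-2.58,-8.53,-34.1
0.06,-3.36,-9.58,-39.1
0.06,-4.23,-10.56,-44.1
```

```bash
python3 -m handwheel '[0,-0.05,-1.2,-4,0,-0.2,-2.5,-9,0,-0.45,-3.75,-14,0,-0.85,-5.05,-19,0,-1.3,-6.25,-24,0,-1.9,-7.4,-29,0,-2.6,-8.55,-34,0,-3.35,-9.6,-39,0,-4.25,-10.55,-44,0,-4.25,-10.55,-44]'
python3 - <<'E'
from h import *
c=cap('top','a7.png',(290,120,440,240),5)
L=np.array([.643,-.1645])
u=lambda a:np.array([np.cos(np.radians(a)),np.sin(np.radians(a))])
rows([(*(L+.150*u(a)),.229,a-90) for a in range(185,235,5)])
E
```

```text
time_s: 24.45
tcp_pos: [0.4932, -0.165, 0.2295]
eef_rot: [123.2, 90.0, -146.9]
contact_force: [-1.1, 0.2, 0.6]
gripper_width: 0.0218
t 24.50 tcp [ 0.4933 -0.1648  0.2296] tiltx [ 0. -0. -1.] jaw 89.8 j [  3.   6. -18.   0. -66. -93.] w 0.0219 F [-0.7 -0.1 -0.2]
0.06,-0.04,-1.28,-5.2
0.06,-0.21,-2.58,-10.2
0.06,-0.50,-3.86,-15.2
0.06,-0.90,-5.10,-20.2
0.06,-1.40,-6.31,-25.2
0.06,-2.01,-7.47,-30.2
0.06,-2.72,-8.57,-35.2
0.06,-3.52,-9.60,-40.2
0.06,-4.41,-10.57,-45.2
0.06,-5.37,-11.45,-50.2
```

View pics/a7.png

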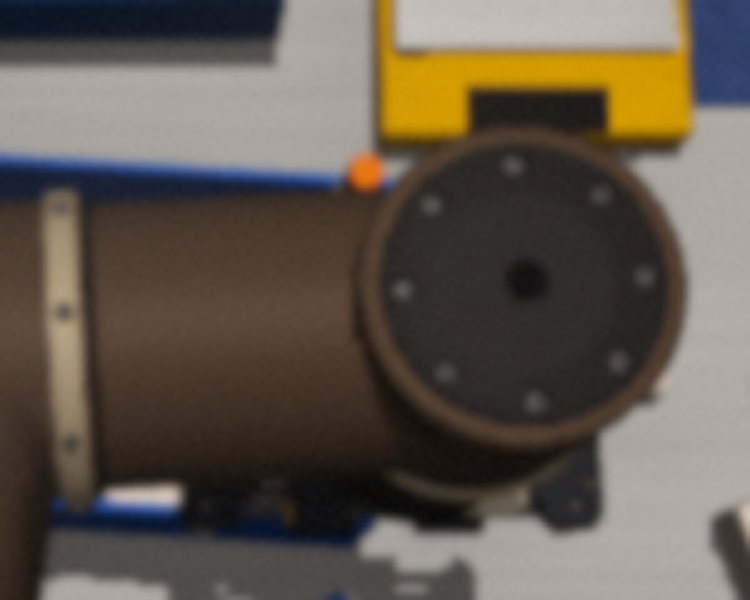

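```bash
python3 -m handwheel '[0,-0.05,-1.3,-5,0,-0.2,-2.6,-10,0,-0.5,-3.85,-15,0,-0.9,-5.1,-20,0,-1.4,-6.3,-25,0,-2,-7.45,-30,0,-2.7,-8.55,-35,0,-3.5,-9.6,-40,0,-4.4,-10.55,-45,0,-5.35,-11.45,-50]'
python3 - <<'E'
from h import *
c=cap('top','a8.png',(290,120,440,240),5);c=cap('side','a8s.png',(240,90,400,220),5)
L=np.array([.643,-.1645])
u=lambda a:np.array([np.cos(np.radians(a)),np.sin(np.radians(a))])
rows([(*(L+.150*u(a)),.229,a-90) for a in range(235,270,5)])
E
```

```text
time_s: 25.75
tcp_pos: [0.546, -0.2786, 0.2295]
eef_rot: [22.4, 89.9, 162.4]
contact_force: [-2.9, 3.9, 2.7]
gripper_width: 0.0219
t 25.85 tcp [ 0.547  -0.2792  0.2292] tiltx [-0.001 -0.    -1.   ] jaw 139.9 j [ -9.  15.  -7.   0. -68. -31.] w 0.0218 F [ 0.4  0.3 -0.6]
0.02,-0.02,-1.29,-5.1
0.02,-0.20,-2.58,-10.1
0.02,-0.48,-3.86,-15.1
0.02,-0.88,-5.11,-20.1
0.02,-1.38,-6.32,-25.1
0.02,-1.99,-7.48,-30.1
0.02,-2.69,-8.58,-35.1
```

View pics/a8.png

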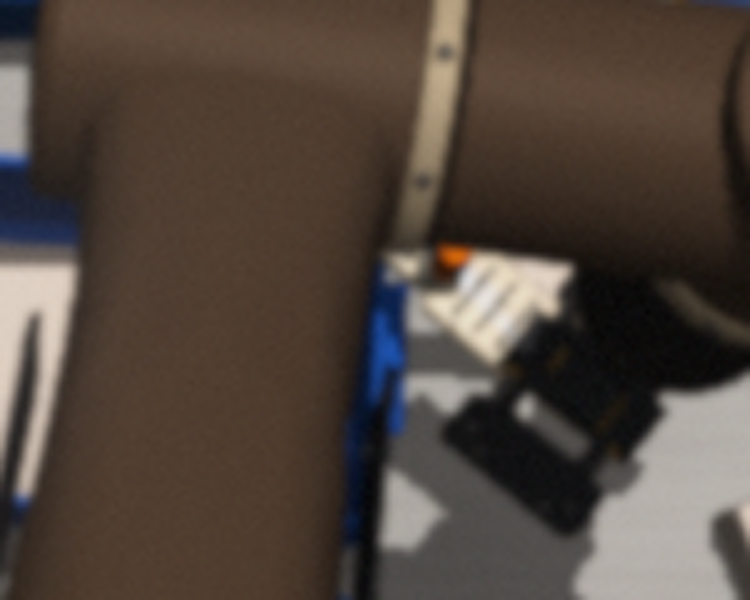

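View pics/a8s.png

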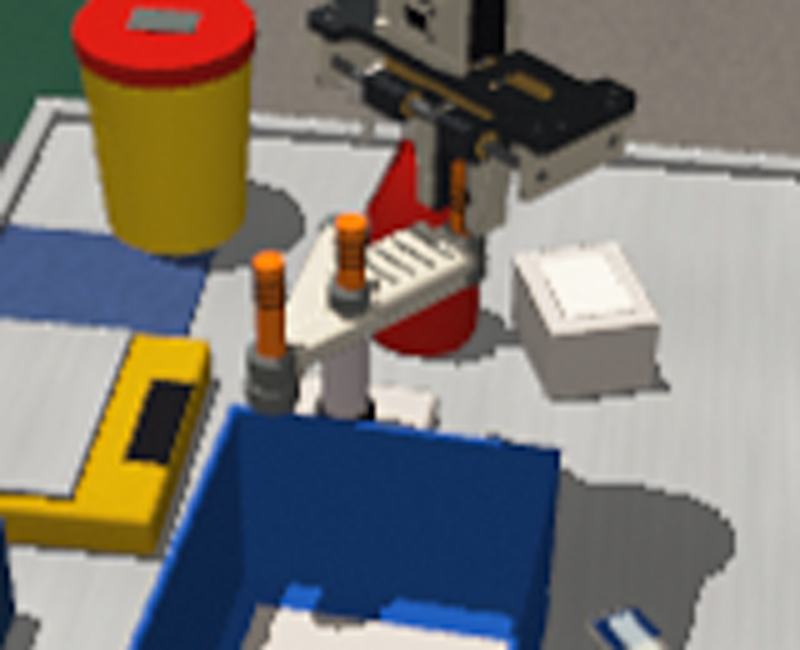

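```bash
python3 -m handwheel '[0,0,-1.3,-5,0,-0.2,-2.6,-10,0,-0.5,-3.85,-15,0,-0.9,-5.1,-20,0,-1.25,-6.05,-24,0,-1.5,-6.55,-26,0,-1.5,-6.55,-26,0,-1.5,-6.55,-26,0,-1.5,-6.55,-26,0,-1.5,-6.55,-26]'
python3 -m handwheel '[0,0,-0.1,0,0,0,-0.2,0,0,0,-0.3,0,0,0,-0.4,0,0,0,-0.4,0,0,0,-0.4,0,0,0,-0.4,0,0,0,-0.4,0,0,0,-0.4,0,0,0,-0.4,0]'
python3 - <<'E'
from h import *
L=np.array([.643,-.1645])
rows([]); print(ang(L,sensors.get_state()['tcp_pos'][:2])%360)
E
```

```text
time_s: 27.1
tcp_pos: [0.6063, -0.3096, 0.2295]
eef_rot: [-91.2, 90.0, 74.7]
contact_force: [-1.3, 1.9, -1.4]
gripper_width: 0.0218
time_s: 28.35
tcp_pos: [0.6103, -0.3108, 0.2295]
eef_rot: [107.8, 90.0, -86.3]
contact_force: [-3.2, 0.7, -2.6]
gripper_width: 0.0219
t 28.35 tcp [ 0.6103 -0.3108  0.2295] tiltx [ 0. -0. -1.] jaw 165.9 j [-11.  21.   2.   0. -71.  -3.] w 0.0219 F [-3.2  0.7 -2.6]
257.4015787150577
```

```bash
python3 -m handwheel '[0,0,-0.2,-1,0,0,-0.4,-2,0,-0.05,-0.6,-3,0,-0.05,-0.8,-4,0,-0.1,-1.0,-5,0,-0.1,-1.2,-6,0,-0.1,-1.4,-6,0,-0.1,-1.4,-6,0,-0.1,-1.4,-6,0,-0.1,-1.4,-6]'
python3 -m handwheel '[0,0,-0.1,0,0,0,-0.2,0,0,0,-0.3,0,0,0,-0.4,0,0,0,-0.4,0,0,0,-0.4,0,0,0,-0.4,0,0,0,-0.4,0,0,0,-0.4,0,0,0,-0.4,0]'
python3 - <<'E'
from h import *
L=np.array([.643,-.1645])
rows([]); print(ang(L,sensors.get_state()['tcp_pos'][:2])%360)
E
```

```text
time_s: 29.6
tcp_pos: [0.6244, -0.3134, 0.2298]
eef_rot: [163.8, 90.0, -24.2]
contact_force: [-2.7, 1.0, -2.0]
gripper_width: 0.0217
time_s: 30.85
tcp_pos: [0.6282, -0.3139, 0.2297]
eef_rot: [146.7, 90.0, -41.4]
contact_force: [-2.6, -0.5, 0.6]
gripper_width: 0.022
t 30.85 tcp [ 0.6282 -0.3139  0.2297] tiltx [ 0. -0. -1.] jaw 171.9 j [-11.  23.   5.   0. -72.   3.] w 0.0220 F [-2.6 -0.5  0.6]
264.3434074080764
```

```bash
python3 -m handwheel '[0,0,-0.1,0,0,0,-0.2,0,0,0,-0.3,0,0,0,-0.4,0,0,0,-0.4,0,0,0,-0.4,0,0,0,-0.4,0,0,0,-0.4,0,0,0,-0.4,0,0,0,-0.4,0]'
python3 -m handwheel '[0,0,-0.1,0,0,0,-0.2,0,0,0,-0.3,0,0,0,-0.3,0,0,0,-0.3,0,0,0,-0.3,0,0,0,-0.3,0,0,0,-0.3,0,0,0,-0.3,0,0,0,-0.3,0]'
```

```text
time_s: 32.1
tcp_pos: [0.6288, -0.3141, 0.2296]
eef_rot: [-2.0, 89.7, 169.9]
contact_force: [-14.5, 2.4, 5.8]
gripper_width: 0.0222
time_s: 33.35
tcp_pos: [0.6289, -0.3141, 0.2294]
eef_rot: [-3.7, 89.3, 168.2]
contact_force: [-24.1, 4.8, 9.7]
gripper_width: 0.022
```

```bash
python3 -m handwheel '[0,0,0.5,0,0,0,0.9,0,-3,0,0.9,0,-7,0,0.9,0,-9,0,0.9,0,-9,-4,0.9,0,-9,-8,0.9,0,-9,-12,1,0,-9,-16,1,0,-9,-16,1,0]' 4.5
python3 - <<'E'
from h import *
c=cap('top','a9.png',(290,120,440,240),5);c=cap('side','a9s.png',(240,90,400,220),5)
rows([])
E
```

```text
time_s: 34.6
tcp_pos: [0.6488, -0.1519, 0.3198]
eef_rot: [-153.1, 89.9, 19.0]
contact_force: [0.0, -0.7, 0.3]
gripper_width: 0.0451
t 34.70 tcp [ 0.6483 -0.1542  0.3197] tiltx [ 0.001  0.    -1.   ] jaw 172.0 j [  3.  17.   8.  -0. -81. -11.] w 0.0449 F [-0.1  0.3  0.7]
```

View pics/a9.png

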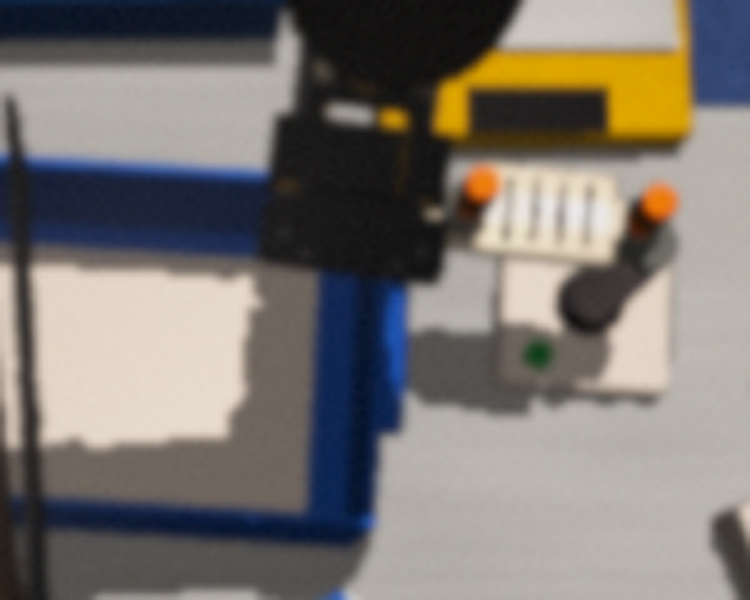

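View pics/a9s.png

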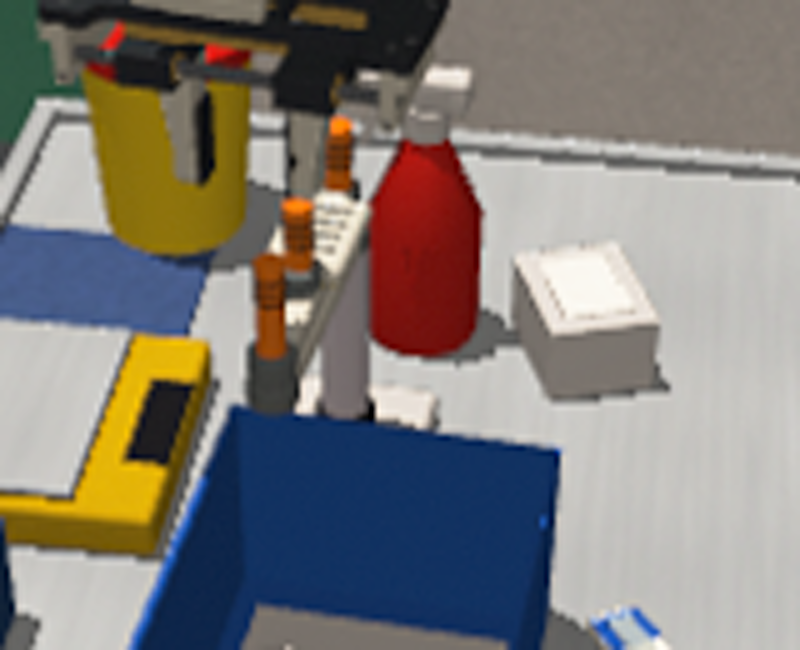

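Run:
```python
from h import *
c=cams.capture('top'); s=cams.capture('side')
M=px2z(c,(290+657/5,120+204/5),.265)[:2];H=px2z(c,(290+482/5,120+186/5),.265)[:2]
L=px2z(s,(240+270/5,90+261/5),.265)[:2]
print(M,H,L,ang(H,M)%360,ang(L,M)%360)
L0=np.array([.643,-.1645]); print(ang(L0,M)%360,np.linalg.norm(M-L0),np.linalg.norm(H-L0))
rows([(.643,-.1645,.32,174.5),(.643,-.1645,.229,174.5)])
```

```text
[ 0.62437005 -0.31229679] [ 0.63397185 -0.22386728] [ 0.63967268 -0.16029869] 263.80301809876556 264.25103350942146
262.8156922889924 0.14896632500585658 0.06004982323304806
t 34.80 tcp [ 0.6478 -0.1553  0.3196] tiltx [ 0.001  0.    -1.   ] jaw 171.9 j [  3.  17.   8.   0. -81. -11.] w 0.0446 F [ 0.2  0.  -0.8]
-0.04,0.98,0.35,-2.6
9.06,0.98,0.35,-2.6
```

```bash
python3 -m handwheel '[0,1,0.3,-2,0,1,0.3,-2,3,1,0.3,-2,6,1,0.3,-2,8,1,0.3,-2,9,1,0.3,-2,9,1,0.3,-2,9,1,0.3,-2,9,1,0.3,-2,9,1,0.3,-2]'
python3 -m handwheel '[0,0,0,0,0,0,0,0,0,0,0,0,0,0,0,0,0,0,0,0,0,0,0,0,0,0,0,0,0,0,0,0,0,0,0,0,0,0,0,0]' 2.2
python3 - <<'E'
from h import *
P=np.array([.6237,-.3284])
u=lambda a:np.array([np.cos(np.radians(a)),np.sin(np.radians(a))])
rows([(*(P+.165*u(a)),.229,a+90) for a in range(86,136,5)])
E
```

```text
time_s: 36.05
tcp_pos: [0.6434, -0.1644, 0.2302]
eef_rot: [-175.9, 89.9, -2.0]
contact_force: [-0.4, -0.3, -0.8]
gripper_width: 0.0448
time_s: 37.3
tcp_pos: [0.6432, -0.1644, 0.2296]
eef_rot: [117.4, 90.0, -68.7]
contact_force: [0.2, 0.0, 0.8]
gripper_width: 0.0221
t 37.30 tcp [ 0.6432 -0.1644  0.2296] tiltx [ 0. -0. -1.] jaw 173.9 j [  2.  19.  -1.   0. -70.  -9.] w 0.0221 F [0.2 0.  0.8]
0.06,0.02,0.80,-2.1
0.06,0.14,2.23,-7.1
0.06,0.38,3.65,-12.1
0.06,0.74,5.05,-17.1
0.06,1.22,6.40,-22.1
0.06,1.82,7.71,-27.1
0.06,2.53,8.96,-32.1
0.06,3.35,10.15,-37.1
0.06,4.26,11.26,-42.1
0.06,5.27,12.28,-47.1
```

```bash
python3 -m handwheel '[0,0,0.8,-2,0,0.15,2.2,-7,0,0.4,3.65,-12,0,0.75,5.05,-17,0,1.2,6.4,-22,0,1.8,7.7,-27,0,2.55,8.95,-32,0,3.35,10.15,-37,0,4.25,11.25,-42,0,5.25,12.3,-47]'
python3 - <<'E'
from h import *
c=cap('side','b1s.png',(240,90,400,220),5)
P=np.array([.6237,-.3284])
u=lambda a:np.array([np.cos(np.radians(a)),np.sin(np.radians(a))])
rows([(*(P+.165*u(a)),.229,a+90) for a in range(136,176,5)])
E
```

```text
time_s: 38.55
tcp_pos: [0.5181, -0.2024, 0.2295]
eef_rot: [152.7, 89.6, 13.9]
contact_force: [13.7, 2.5, -7.8]
gripper_width: 0.0218
t 38.60 tcp [ 0.5167 -0.2032  0.2297] tiltx [ 0.006  0.001 -1.   ] jaw -138.6 j [ -1.   9. -15.  -0. -66.  43.] w 0.0219 F [ 9.   2.3 -5.6]
0.06,0.01,1.58,-4.6
0.05,0.19,3.01,-9.6
0.05,0.49,4.42,-14.6
0.04,0.91,5.79,-19.6
0.03,1.45,7.13,-24.6
0.03,2.11,8.41,-29.6
0.03,2.87,9.63,-34.6
0.02,3.74,10.78,-39.6
```

View pics/b1s.png

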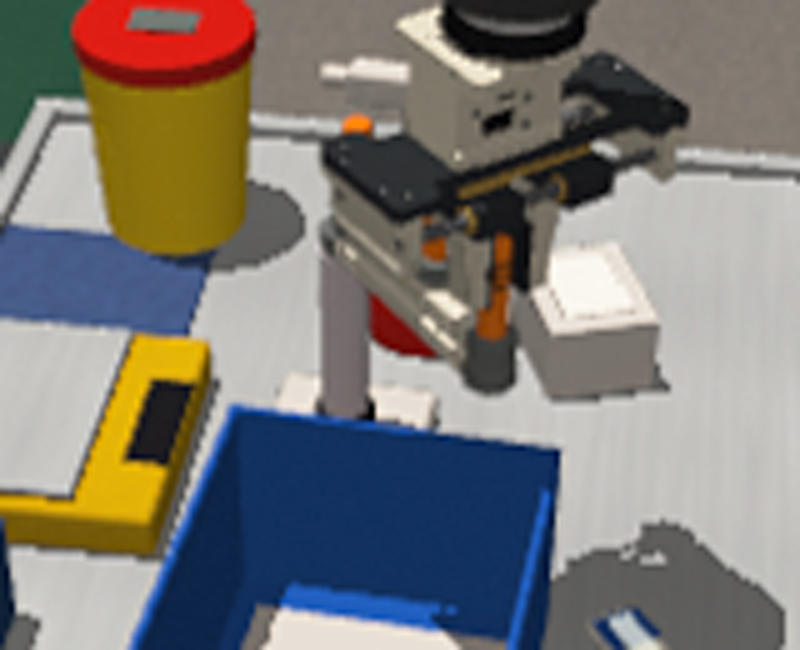

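```bash
python3 -m handwheel '[0,0,1.5,-5,0,0.2,3,-10,0,0.5,4.4,-15,0,0.9,5.8,-20,0,1.45,7.1,-25,0,2.1,8.4,-30,0,2.85,9.6,-35,0,3.7,10.75,-40,0,3.7,10.75,-40,0,3.7,10.75,-40]'
python3 - <<'E'
from h import *
c=cap('side','b2s.png',(240,90,400,220),5)
P=np.array([.6237,-.3284])
u=lambda a:np.array([np.cos(np.radians(a)),np.sin(np.radians(a))])
rows([(*(P+.165*u(a)),.229,a+90) for a in range(173,185,2)])
print(ang(P,sensors.get_state()['tcp_pos'][:2]))
E
```

```text
time_s: 39.85
tcp_pos: [0.4592, -0.3014, 0.2298]
eef_rot: [113.6, 89.9, 14.6]
contact_force: [4.2, 2.6, -0.3]
gripper_width: 0.0222
t 39.90 tcp [ 0.4591 -0.3014  0.2297] tiltx [ 0.002  0.001 -1.   ] jaw -99.0 j [-13.   9. -15.  -0. -66.  94.] w 0.0223 F [4.  3.9 0.5]
0.07,0.19,0.67,-2.0
0.07,0.22,1.24,-4.0
0.07,0.27,1.82,-6.0
0.07,0.34,2.39,-8.0
0.07,0.43,2.96,-10.0
0.07,0.54,3.52,-12.0
170.68328190220927
```

View pics/b2s.png

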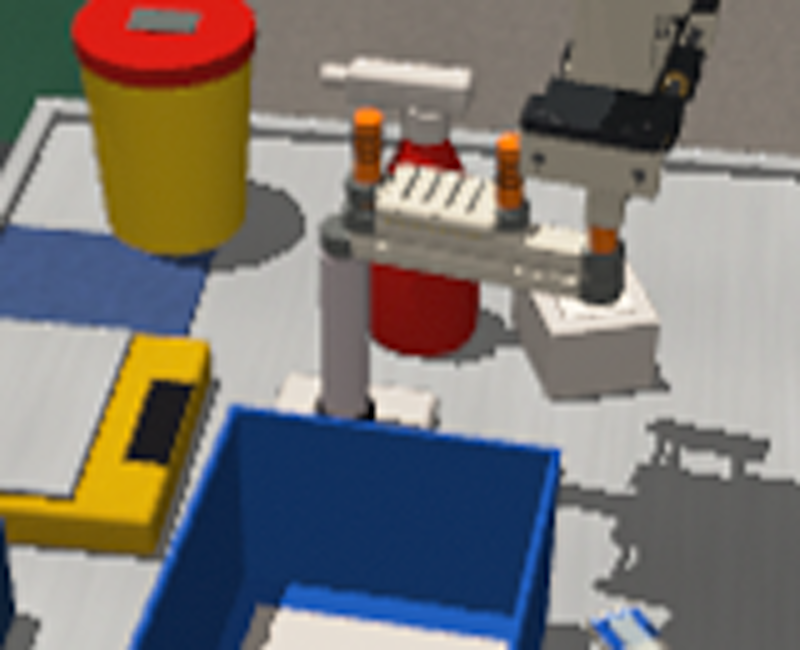

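```bash
python3 -m handwheel '[0,0.1,0.35,-1,0,0.2,0.65,-2,0,0.2,0.95,-3,0,0.2,1.25,-4,0,0.25,1.5,-5,0,0.25,1.5,-5,0,0.25,1.5,-5,0,0.25,1.5,-5,0,0.25,1.5,-5,0,0.25,1.5,-5]'
python3 -m handwheel '[0,0,0.15,0,0,0,0.3,0,0,0,0.45,0,0,0,0.6,0,0,0,0.6,0,0,0,0.6,0,0,0,0.6,0,0,0,0.6,0,0,0,0.6,0,0,0,0.6,0]'
python3 - <<'E'
from h import *
P=np.array([.6237,-.3284])
rows([]);print(ang(P,sensors.get_state()['tcp_pos'][:2]))
E
```

```text
time_s: 41.15
tcp_pos: [0.4575, -0.3154, 0.2296]
eef_rot: [-156.8, 89.8, 109.2]
contact_force: [-2.3, 10.7, 5.3]
gripper_width: 0.0224
time_s: 42.4
tcp_pos: [0.457, -0.3192, 0.2296]
eef_rot: [-165.5, 89.7, 100.6]
contact_force: [-3.3, 22.7, 10.2]
gripper_width: 0.0225
t 42.40 tcp [ 0.457  -0.3192  0.2296] tiltx [-0.001  0.006 -1.   ] jaw -94.0 j [-15.  10. -14.  -0. -67. 101.] w 0.0225 F [-3.3 22.7 10.2]
176.8370679506967
```

```bash
python3 -m handwheel '[0,0,0.1,0,0,0,0.2,0,0,0,0.3,0,0,0,0.3,0,0,0,0.3,0,0,0,0.3,0,0,0,0.3,0,0,0,0.3,0,0,0,0.3,0,0,0,0.3,0]'
python3 -m handwheel '[0,0,-0.6,0,0,0,-1.1,0,-3,0,-1.1,0,-7,0,-1.1,0,-9,0,-1.1,0,-9,0,-5,0,-9,0,-10,0,-9,0,-15,0,-9,0,-20,0,-9,0,-25,0]' 4.5
python3 - <<'E'
from h import *
import pickle
c=cap('top','b3.png',(340,140,500,260),5);s=cap('side','b3s.png',(240,90,400,220),5)
h=cv2.cvtColor(c['image'],cv2.COLOR_RGB2HSV)
m=((h[...,0]<16)&(h[...,1]>170)&(h[...,2]>180)).astype(np.uint8); m[:140]=0;m[265:]=0;m[:,:370]=0;m[:,440:]=0
n,l,st,ce=cv2.connectedComponentsWithStats(m); print(st[1:],ce[1:]); print([px2z(c,u,.265)[:2].round(4) for u in ce[1:]])
rows([])
E
```

```text
time_s: 43.65
tcp_pos: [0.4568, -0.3208, 0.2295]
eef_rot: [-169.5, 89.6, 96.5]
contact_force: [-2.9, 29.5, 12.6]
gripper_width: 0.0252
time_s: 44.9
tcp_pos: [0.4752, -0.0757, 0.3197]
eef_rot: [41.5, 90.0, -52.6]
contact_force: [1.0, 0.3, 1.0]
gripper_width: 0.0448
[[425 164   6   5  23]
 [424 199   6   6  25]
 [423 223   6   6  27]] [[427.2173913  166.08695652]
 [426.36       201.24      ]
 [425.7037037  225.14814815]]
[array([ 0.6106, -0.3264]), array([ 0.5209, -0.3199]), array([ 0.4613, -0.3155])]
t 45.00 tcp [ 0.4756 -0.0738  0.3197] tiltx [ 0.001  0.    -1.   ] jaw -93.8 j [ 15.  -1. -14.  -0. -77.  71.] w 0.0451 F [-0.8 -0.8 -0.8]
```

View pics/b3.png

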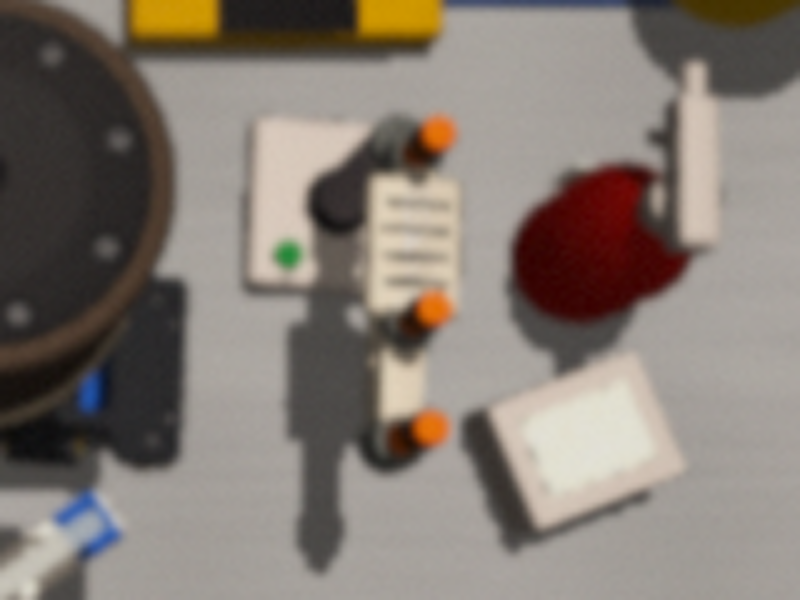

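View pics/b3s.png

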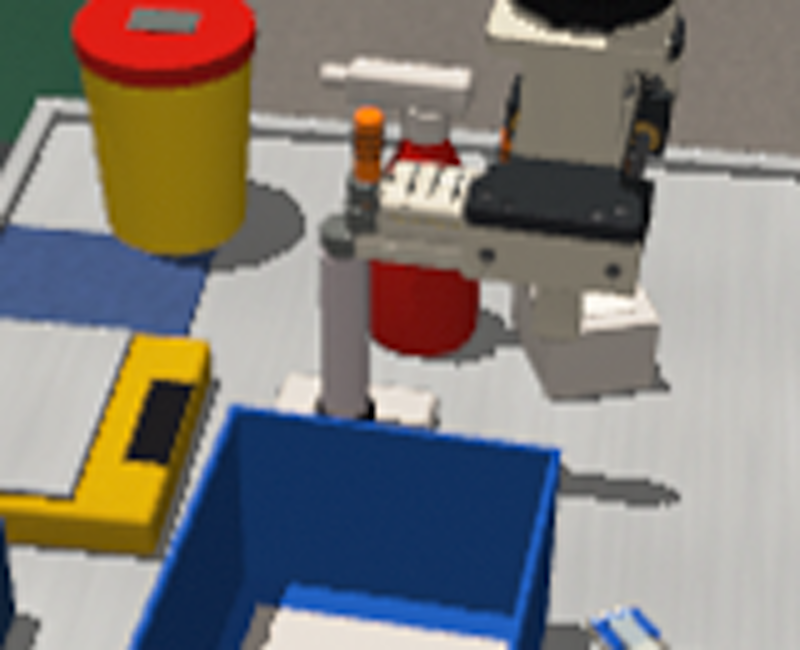

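```bash
python3 - <<'E'
from h import *
rows([(.40,.29,.25,-13.7)])
E
python3 -m handwheel '[0,0,-5,10,0,0,-10,20,0,0,-15,30,0,1,-20,40,0,2,-25,50,0,3,-30,60,0,4,-33,70,0,5,-36,80,0,5,-36,90,0,5,-36,100]' 5
python3 - <<'E'
from h import *
import pickle
rows([])
t=cap('top','c1.png');s=cap('side','c1s.png'); pickle.dump((t,s),open('c1.pkl','wb'))
def crop(c,b,k,fn):
    x0,y0,x1,y1=b; im=cv2.resize(c['image'][y0:y1,x0:x1,::-1],None,fx=k,fy=k,interpolation=cv2.INTER_CUBIC)
    for x in range(x0-x0%10+10,x1,10): cv2.putText(im,str(x),((x-x0)*k,10),0,.35,(0,255,255),1)
    for y in range(y0-y0%10+10,y1,10): cv2.putText(im,str(y),(0,(y-y0)*k+4),0,.35,(0,255,255),1)
    cv2.imwrite('pics/'+fn,im)
crop(t,(225,140,385,240),5,'c1t.png'); crop(s,(240,160,370,310),4,'c1ss.png')
E
```

```text
t 45.00 tcp [ 0.4756 -0.0738  0.3197] tiltx [ 0.001  0.    -1.   ] jaw -93.8 j [ 15.  -1. -14.  -0. -77.  71.] w 0.0451 F [-0.8 -0.8 -0.8]
6.97,-9.99,-35.79,-80.1
time_s: 46.25
tcp_pos: [0.5514, 0.2783, 0.3188]
eef_rot: [77.5, 89.9, -116.9]
contact_force: [0.6, -0.1, 0.5]
gripper_width: 0.0502
t 46.25 tcp [0.5514 0.2783 0.3188] tiltx [-0.001 -0.001 -1.   ] jaw 165.6 j [ 45.  13.   2.   0. -79. -59.] w 0.0502 F [ 0.6 -0.1  0.5]
```

View pics/c1t.png

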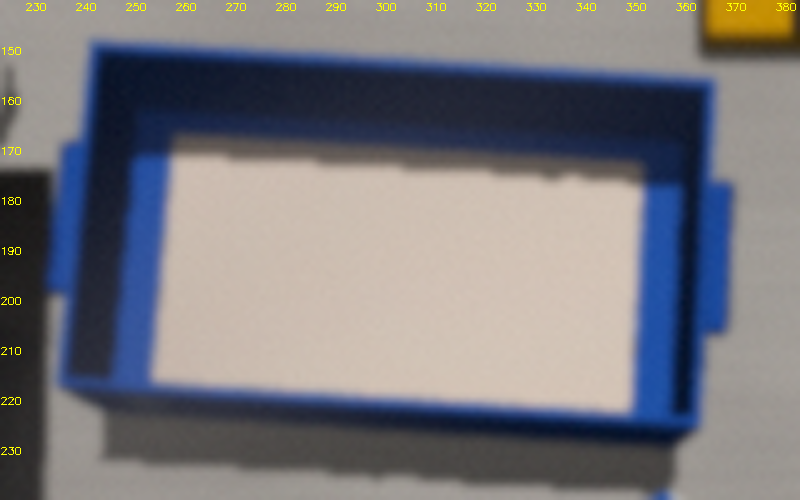

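View pics/c1ss.png

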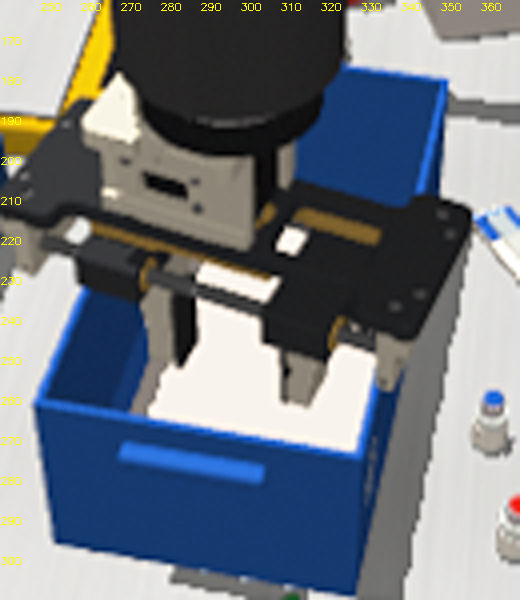

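View pics/c1.png

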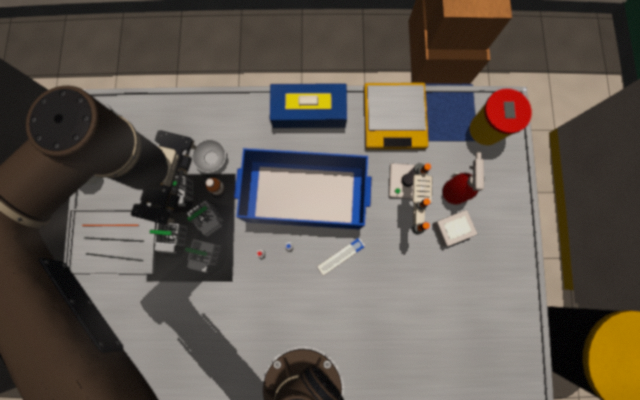

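Run:
```python
from h import *
import pickle
from scipy.optimize import least_squares
t,s=pickle.load(open('c1.pkl','rb'))
C={'TL':(.1,.18),'TR':(.1,-.18),'BL':(-.1,.18),'BR':(-.1,-.18)}
ot={'TL':(243.4,148.2),'TR':(367.8,156),'BL':(237.3,217),'BR':(364.3,225)}
os_={'TL':(249.5,260.7),'BL':(330.5,273.7),'BR':(351.7,180)}
def w(p,n):
    x,y=C[n];c,sn=np.cos(p[2]),np.sin(p[2]); return (p[0]+c*x-sn*y,p[1]+sn*x+c*y,.14)
def f(p,wt=1,ws=1):
    return np.concatenate([wt*(proj(t,[w(p,n)])[0]-o) for n,o in ot.items()]+[ws*(proj(s,[w(p,n)])[0]-o) for n,o in os_.items()])
for a,b in((1,1),(1,0),(0,1)):
    r=least_squares(f,[.585,0,-.06],args=(a,b)); print(r.x.round(4),np.degrees(r.x[2]).round(2)); print(f(r.x).reshape(-1,2).round(1).tolist())
```

```text
[ 0.5852 -0.0075 -0.0652] -3.73
[[-0.7, 0.2], [0.4, -0.4], [-1.2, 0.5], [0.9, 0.4], [-1.2, -0.4], [0.3, 0.3], [0.4, -1.3]]
[ 0.5858 -0.0078 -0.0681] -3.9
[[-0.4, -0.2], [0.6, -0.4], [-1.2, 0.1], [1.0, 0.4], [-1.6, -0.7], [-0.2, 0.2], [0.4, -1.3]]
[ 0.5848 -0.0066 -0.0621] -3.56
[[-1.1, 0.5], [0.0, -0.4], [-1.4, 0.9], [0.8, 0.3], [-1.0, 0.0], [0.7, 0.5], [0.4, -1.2]]
```

Run:
```python
from h import *
import pickle
c=pickle.load(open('side.pkl','rb'));g=lambda u,z:px2z(c,u,z)
for n,a,b in[('A',(287,356),(286,386)),('B',(341,354.3),(335.7,383.3)),('C',(311.7,309.3),(325,331.7)),('D',(372.3,314.3),(364.3,338.3))]:
    p,q=g(a,.126),g(b,.126); d=q-p
    print(n,((p+q)/2).round(4),'len',np.linalg.norm(d).round(4),'yaw',np.degrees(np.arctan2(-d[0],d[1])).round(1))
rows([(.404,.294,.25,-13),(.404,.294,.104,-13)])
```

```text
A [0.5573 0.417  0.126 ] len 0.0614 yaw 8.8
B [0.4573 0.3984 0.126 ] len 0.0613 yaw -4.2
C [0.5109 0.2961 0.126 ] len 0.0619 yaw 34.9
D [0.4034 0.2952 0.126 ] len 0.0621 yaw -13.2
t 46.35 tcp [0.5512 0.278  0.3191] tiltx [-0.    -0.001 -1.   ] jaw 165.8 j [ 45.  13.   2.   0. -79. -59.] w 0.0501 F [ 1.1 -0.3 -0.8]
6.92,2.06,14.66,-1.2
21.52,2.04,14.66,-1.2
```

```bash
python3 -m handwheel '[1,1,5,-1.2,3,2,10,-1.2,5,2,14.7,-1.2,8,2,14.7,-1.2,12,2,14.7,-1.2,16,2,14.7,-1.2,18,2,14.7,-1.2,20,2,14.7,-1.2,21.5,2,14.7,-1.2,21.5,2,14.7,-1.2]' 5
python3 - <<'E'
from h import *
c=cap('side','c2s.png',(270,240,430,380),4)
rows([(.4035,.295,.104,-13)])
E
```

```text
time_s: 47.6
tcp_pos: [0.4032, 0.2943, 0.1037]
eef_rot: [71.5, 89.9, -121.2]
contact_force: [-0.3, -0.4, 1.2]
gripper_width: 0.0496
t 47.65 tcp [0.4036 0.2948 0.1046] tiltx [-0.    -0.001 -1.   ] jaw 167.2 j [ 59.  11. -31.   0. -49. -72.] w 0.0501 F [-0.6  0.9 -0.3]
0.06,-0.02,0.02,0.2
```

View pics/c2s.png

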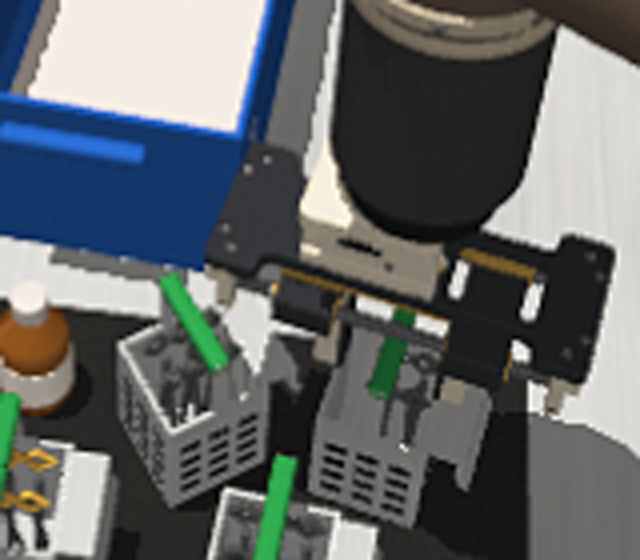

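```bash
python3 -m handwheel '[0,0,0,0,0,0,0,0,0,0,0,0,0,0,0,0,0,0,0,0,0,0,0,0,-2,0,0,0,-5,0,0,0,-9,0,0,0,-13,0,0,0]' 0.5 30
python3 - <<'E'
from h import *
rows([(.46,.085,.275,-3.75),(.519,-.123,.275,-3.75)])
E
```

```text
time_s: 48.9
tcp_pos: [0.4028, 0.2945, 0.235]
eef_rot: [52.0, 89.9, -140.9]
contact_force: [0.0, 0.9, -3.4]
gripper_width: 0.0119
t 48.90 tcp [0.4028 0.2945 0.235 ] tiltx [-0.001 -0.001 -1.   ] jaw 167.1 j [ 59.   4. -20.  -0. -66. -72.] w 0.0119 F [ 0.   0.9 -3.4]
-3.98,19.16,-10.24,-9.1
-3.97,38.12,-20.62,-9.1
```

```bash
python3 -m handwheel '[-4,2,-1,-1,-4,6,-3,-3,-4,10,-5,-5,-4,14.5,-7.5,-7,-4,19,-10,-9.1,-4,24,-12.5,-9.1,-4,29,-15,-9.1,-4,33,-18,-9.1,-4,36.5,-20,-9.1,-4,38.1,-20.6,-9.1]'
python3 - <<'E'
from h import *
c=cap('side','c3s.png',(240,100,400,240),4); c=cap('top','c3.png',(225,130,425,250),4)
rows([(.5191,-.1234,.275,-3.75),(.5191,-.1234,.195,-3.75)])
E
```

```text
time_s: 50.15
tcp_pos: [0.5191, -0.124, 0.2733]
eef_rot: [0.8, 89.9, 176.9]
contact_force: [-0.1, -0.8, -2.8]
gripper_width: 0.0117
t 50.25 tcp [ 0.5189 -0.1234  0.2735] tiltx [-0.002  0.    -1.   ] jaw 176.1 j [  8.   6. -13.  -0. -72. -12.] w 0.0114 F [ 0.3  1.2 -3.5]
-0.15,-0.00,-0.02,-0.1
7.85,-0.00,-0.04,-0.1
```

View pics/c3s.png

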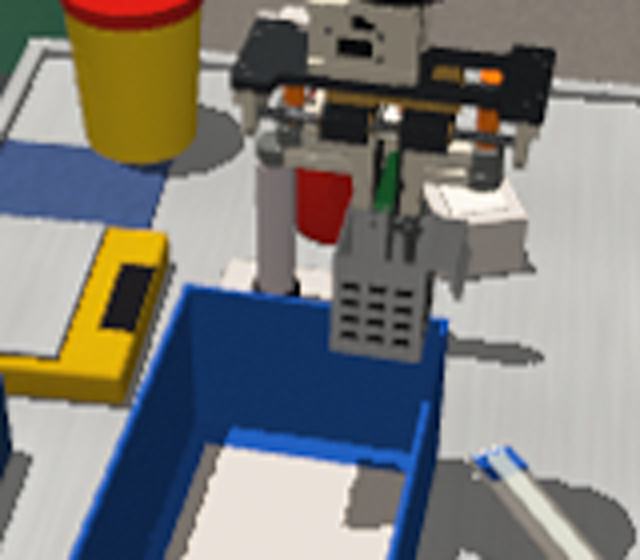

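```bash
python3 -m handwheel '[1.5,0,0,0,3,0,0,0,4.5,0,0,0,6,0,0,0,7,0,0,0,7.8,0,0,0,8.3,0,0,0,8.8,0,0,0,9.3,0,0,0,9.3,0,0,0]'
python3 - <<'E'
from h import *
c=cap('side','c4s.png',(280,120,400,240),5); 
rows([(.5191,-.1234,.167,-3.75)])
E
```

```text
time_s: 51.5
tcp_pos: [0.5193, -0.1223, 0.1812]
eef_rot: [5.0, 90.0, -178.8]
contact_force: [0.8, -0.8, -3.3]
gripper_width: 0.0112
t 51.55 tcp [ 0.5194 -0.1223  0.1816] tiltx [-0. -0. -1.] jaw 176.2 j [  8.   9. -21.   0. -60. -12.] w 0.0115 F [ 0.5  0.9 -2.6]
1.46,0.11,0.03,-0.0
```

View pics/c4s.png

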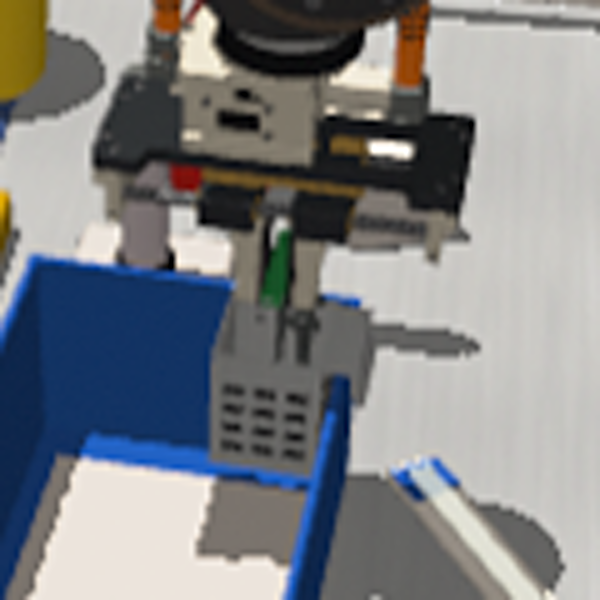

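```bash
python3 -m handwheel '[0.3,0,0,0,0.6,0,0,0,0.9,0,0,0,1.1,0,0,0,1.3,0,0,0,1.5,0,0,0,1.6,0,0,0,1.6,0,0,0,1.6,0,0,0,1.6,0,0,0]'
python3 - <<'E'
from h import *
rows([(.5191,-.1234,.167,-3.75)])
E
```

```text
time_s: 52.8
tcp_pos: [0.5205, -0.1223, 0.1668]
eef_rot: [175.5, 89.9, -8.2]
contact_force: [0.6, 1.1, 4.7]
gripper_width: 0.0112
t 52.80 tcp [ 0.5205 -0.1223  0.1668] tiltx [ 0.003 -0.    -1.   ] jaw 176.3 j [  8.  10. -22.   0. -58. -12.] w 0.0112 F [0.6 1.1 4.7]
-0.02,0.12,0.14,0.0
```

```bash
python3 -m handwheel '[0,0,0,0,0,0,0,0,0,0,0,0,0,0,0,0,-1.5,0,0,0,-3,0,0,0,-6,0,0,0,-10,0,0,0,-12,-3,0,0,-12,-7,0,0]' 4
python3 -m handwheel '[0,-5,0,0,0,-10,0,0,0,-15,0,0,0,-20,0,0,0,-23,0,0,0,-23,0,0,0,-23,0,0,0,-23,0,0,0,-23,0,0,0,-23,0,0]' 5
cat >> h.py <<'E'
def crop(c,b,k,fn):
    x0,y0,x1,y1=b; im=cv2.resize(c['image'][y0:y1,x0:x1,::-1],None,fx=k,fy=k,interpolation=cv2.INTER_CUBIC)
    for x in range(x0-x0%10+10,x1,10): cv2.putText(im,str(x),((x-x0)*k,10),0,.35,(0,255,255),1)
    for y in range(y0-y0%10+10,y1,10): cv2.putText(im,str(y),(0,(y-y0)*k+4),0,.35,(0,255,255),1)
    cv2.imwrite('pics/'+fn,im)
def bar(c,a,b,z=.126):
    p,q=px2z(c,a,z),px2z(c,b,z); d=p-q; d=d if d[1]>0 else -d
    print(((p+q)/2).round(4),'len',np.linalg.norm(d).round(4),'yaw',np.degrees(np.arctan2(-d[0],d[1])).round(1))
E
python3 - <<'E'
from h import *
import pickle
s=cams.capture('side');t=cams.capture('top');pickle.dump((t,s),open('d.pkl','wb'))
crop(s,(230,150,410,390),2.5 and 3,'d1s.png');crop(t,(140,140,380,280),3,'d1t.png')
rows([])
E
```

```text
time_s: 54.05
tcp_pos: [0.5251, -0.0521, 0.2891]
eef_rot: [-168.7, 89.7, 7.5]
contact_force: [1.0, 1.1, -1.2]
gripper_width: 0.0399
time_s: 55.3
tcp_pos: [0.5392, 0.1766, 0.2857]
eef_rot: [-151.2, 90.0, 25.0]
contact_force: [0.3, 0.8, -0.1]
gripper_width: 0.0497
t 55.40 tcp [0.5391 0.1768 0.2856] tiltx [ 0.  0. -1.] jaw 176.2 j [ 38.   9.  -8.  -0. -74. -42.] w 0.0500 F [-0.3 -1.   0.1]
```

View pics/d1s.png

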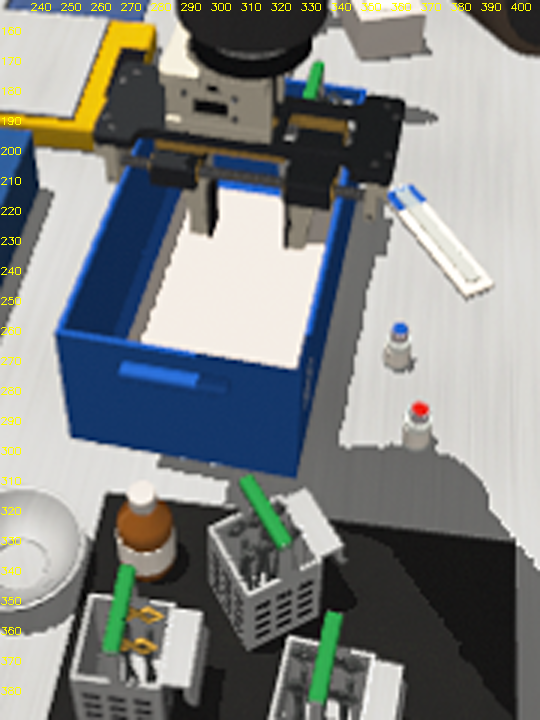

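View pics/d1t.png

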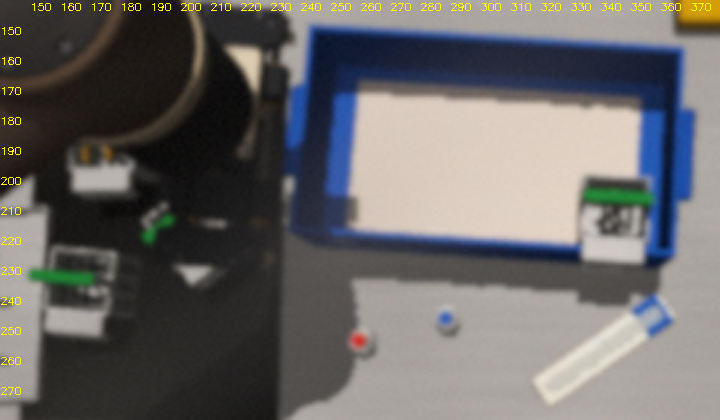

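Run:
```python
from h import *
import pickle
t,s=pickle.load(open('d.pkl','rb'))
print('A');bar(s,(272.7,339.3),(266.7,366.7));print('B');bar(s,(340.7,355),(335.7,383.3));print('C');bar(s,(311.7,309.3),(325,331))
print('D hung');bar(s,(230+317/3,150+63/3),(230+305/3,150+100/3),.186);bar(t,(140+587/3,140+194/3),(140+651/3,140+199/3),.186)
rows([(.511,.296,.25,35.2),(.511,.2955,.104,35.2)])
```

```text
A
[0.5977 0.3844 0.126 ] len 0.0603 yaw 0.7
B
[0.4576 0.3992 0.126 ] len 0.0596 yaw -3.9
C
[0.511  0.2953 0.126 ] len 0.0605 yaw 35.7
D hung
[ 0.5236 -0.1229  0.186 ] len 0.0563 yaw -5.4
[ 0.5228 -0.1259  0.186 ] len 0.0572 yaw -4.8
t 55.40 tcp [0.5391 0.1768 0.2856] tiltx [ 0.  0. -1.] jaw 176.2 j [ 38.   9.  -8.  -0. -74. -42.] w 0.0500 F [-0.3 -1.   0.1]
3.56,-11.71,3.60,-39.0
18.16,-11.66,3.59,-39.0
```

```bash
python3 -m handwheel '[0,-3,1,-10,0,-6,2,-20,2,-9,3,-30,4,-11.7,3.6,-39,7,-11.7,3.6,-39,11,-11.7,3.6,-39,14,-11.7,3.6,-39,16.5,-11.7,3.6,-39,18.1,-11.7,3.6,-39,18.1,-11.7,3.6,-39]' 5
python3 -m handwheel '[0,0,0,0,0,0,0,0,0,0,0,0,0,0,0,0,0,0,0,0,0,0,0,0,-2,0,0,0,-5,0,0,0,-9,0,0,0,-13,0,0,0]' 0.5 30
python3 - <<'E'
from h import *
rows([(.5243,-.0436,.275,-3.75)])
c=cams.capture('side');crop(c,(230,210,410,390),3,'e1.png')
E
```

```text
time_s: 56.65
tcp_pos: [0.5106, 0.2958, 0.1037]
eef_rot: [12.9, 89.9, -131.9]
contact_force: [0.7, -0.6, -0.4]
gripper_width: 0.05
time_s: 57.9
tcp_pos: [0.5105, 0.2959, 0.2349]
eef_rot: [-2.5, 89.9, -147.2]
contact_force: [-0.0, 0.2, -2.5]
gripper_width: 0.0116
t 57.90 tcp [0.5105 0.2959 0.2349] tiltx [-0.001 -0.001 -1.   ] jaw -144.8 j [ 49.  12. -10.  -0. -68. -14.] w 0.0116 F [-0.   0.2 -2.5]
-3.98,28.53,18.46,39.0
```

View pics/e1.png

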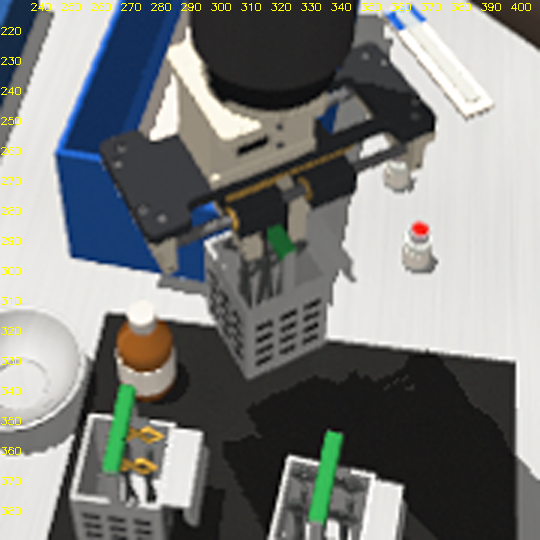

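```bash
python3 -m handwheel '[-4,1,0.5,4,-4,4,2.5,12,-4,8,5,20,-4,12,8,28,-4,16,10.5,36,-4,20,13,39,-4,24,15.5,39,-4,27,17.5,39,-4,28.5,18.5,39,-4,28.5,18.5,39]'
python3 - <<'E'
from h import *
rows([(.5243,-.0436,.182,-3.75)])
E
```

```text
time_s: 59.2
tcp_pos: [0.524, -0.0441, 0.274]
eef_rot: [-1.2, 90.0, 174.9]
contact_force: [-0.1, 0.2, -3.1]
gripper_width: 0.0116
t 59.20 tcp [ 0.524  -0.0441  0.274 ] tiltx [-0.001  0.    -1.   ] jaw 176.1 j [ 17.   5. -14.  -0. -72. -20.] w 0.0116 F [-0.1  0.2 -3.1]
9.20,-0.05,-0.03,-0.1
```

```bash
python3 -m handwheel '[1.5,0,0,0,3,0,0,0,4.5,0,0,0,6,0,0,0,7,0,0,0,8,0,0,0,8.7,0,0,0,9.2,0,0,0,9.2,0,0,0,9.2,0,0,0]'
python3 - <<'E'
from h import *
c=cams.capture('side');crop(c,(270,130,390,260),4,'e2.png')
rows([(.5243,-.0436,.166,-3.75)])
E
```

```text
time_s: 60.45
tcp_pos: [0.5245, -0.0433, 0.1829]
eef_rot: [-174.8, 90.0, 1.5]
contact_force: [1.2, 0.1, -2.4]
gripper_width: 0.0117
t 60.50 tcp [ 0.5245 -0.0433  0.183 ] tiltx [ 0.001  0.    -1.   ] jaw 176.2 j [ 17.   8. -22.   0. -60. -20.] w 0.0117 F [-0.2 -0.1 -2.8]
1.70,0.03,0.02,-0.0
```

View pics/e2.png

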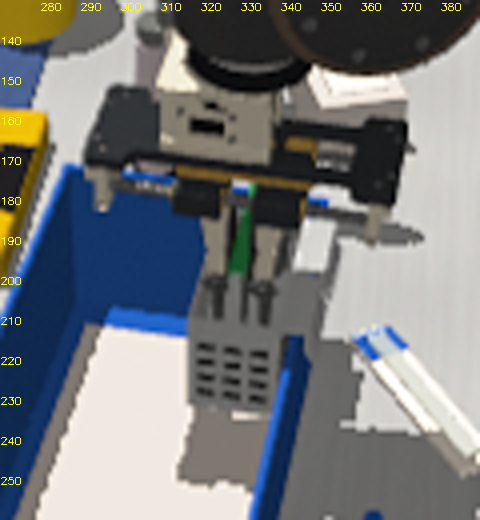

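```bash
python3 -m handwheel '[0.3,0,0,0,0.6,0,0,0,0.9,0,0,0,1.2,0,0,0,1.4,0,0,0,1.6,0,0,0,1.7,0,0,0,1.75,0,0,0,1.75,0,0,0,1.75,0,0,0]'
python3 - <<'E'
from h import *
rows([])
E
```

```text
time_s: 61.75
tcp_pos: [0.5253, -0.0433, 0.1664]
eef_rot: [-179.8, 89.9, -3.5]
contact_force: [-0.3, -0.1, 6.0]
gripper_width: 0.0115
t 61.75 tcp [ 0.5253 -0.0433  0.1664] tiltx [ 0.003 -0.    -1.   ] jaw 176.3 j [ 17.   9. -23.   0. -58. -20.] w 0.0115 F [-0.3 -0.1  6. ]
```

Resting on the rim (Fz +6 N). Release and return.

```bash
python3 -m handwheel '[0,0,0,0,0,0,0,0,0,0,0,0,0,0,0,0,-1.5,0,0,0,-3,0,0,0,-6,0,0,0,-10,0,0,0,-12,-3,0,0,-12,-7,0,0]' 4
python3 -m handwheel '[0,-5,0,0,0,-10,2,0,0,-15,4,0,0,-20,6,0,0,-22,8,0,0,-22,8,0,0,-22,8,0,0,-22,8,0,0,-22,8,0,0,-22,8,0]' 5
python3 - <<'E'
from h import *
import pickle
s=cams.capture('side');t=cams.capture('top');pickle.dump((t,s),open('d.pkl','wb'))
crop(s,(230,150,410,390),3,'f1s.png');crop(t,(140,140,380,280),3,'f1t.png')
rows([])
E
```

```text
time_s: 63.0
tcp_pos: [0.5299, 0.027, 0.2888]
eef_rot: [-159.5, 89.7, 16.7]
contact_force: [1.2, -0.0, -1.2]
gripper_width: 0.0403
time_s: 64.25
tcp_pos: [0.4637, 0.2509, 0.285]
eef_rot: [70.3, 90.0, -113.5]
contact_force: [0.4, -0.3, -0.5]
gripper_width: 0.0496
t 64.35 tcp [0.4636 0.251  0.285 ] tiltx [-0. -0. -1.] jaw 176.2 j [ 50.   5. -12.  -0. -73. -54.] w 0.0500 F [ 0.1  0.1 -0.4]
```

View pics/f1s.png

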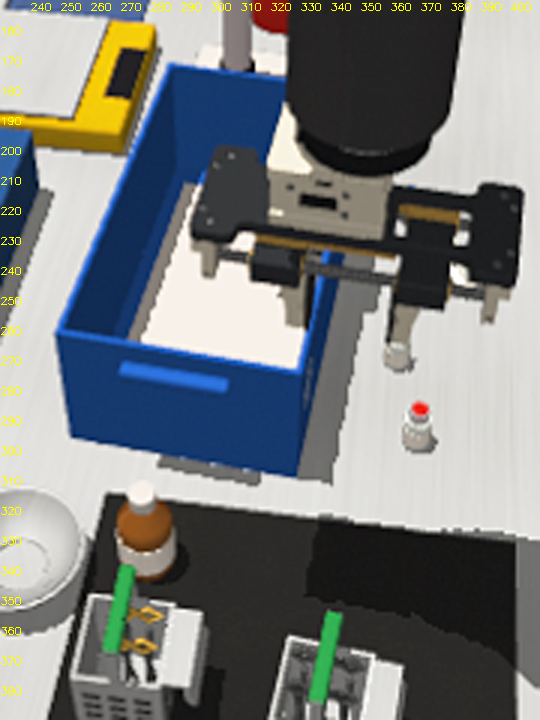

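View pics/f1t.png

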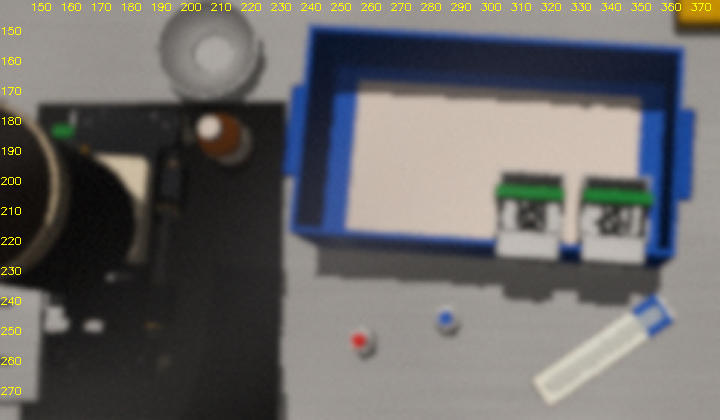

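Run:
```python
from h import *
rows([(.4575,.399,.25,-4),(.4575,.399,.104,-4)])
```

```text
t 64.35 tcp [0.4636 0.251  0.285 ] tiltx [-0. -0. -1.] jaw 176.2 j [ 50.   5. -12.  -0. -73. -54.] w 0.0500 F [ 0.1  0.1 -0.4]
3.50,-14.72,1.59,0.2
18.10,-14.73,1.58,0.2
```

```bash
python3 -m handwheel '[0,-5,0.5,0,2,-10,1,0,4,-14.7,1.6,0,7,-14.7,1.6,0,10,-14.7,1.6,0,13,-14.7,1.6,0,15,-14.7,1.6,0,16.5,-14.7,1.6,0,18.1,-14.7,1.6,0,18.1,-14.7,1.6,0]' 5
python3 -m handwheel '[0,0,0,0,0,0,0,0,0,0,0,0,0,0,0,0,0,0,0,0,0,0,0,0,-2,0,0,0,-5,0,0,0,-9,0,0,0,-13,0,0,0]' 0.5 30
python3 - <<'E'
from h import *
rows([(.47,.25,.275,-3.75),(.5295,.0362,.275,-3.75)])
c=cams.capture('side');crop(c,(230,210,410,390),3,'g1.png')
E
```

```text
time_s: 65.6
tcp_pos: [0.4567, 0.3985, 0.1029]
eef_rot: [58.7, 89.9, -125.1]
contact_force: [-0.2, 0.5, 0.8]
gripper_width: 0.0498
time_s: 66.85
tcp_pos: [0.4566, 0.3986, 0.2346]
eef_rot: [50.8, 89.9, -132.9]
contact_force: [0.4, 1.4, -2.4]
gripper_width: 0.0119
t 66.85 tcp [0.4566 0.3986 0.2346] tiltx [-0.001 -0.001 -1.   ] jaw 176.2 j [ 60.  14.  -8.  -0. -69. -63.] w 0.0119 F [ 0.4  1.4 -2.4]
-4.03,14.74,-2.30,-0.0
-4.01,35.69,-9.65,-0.0
```

View pics/g1.png

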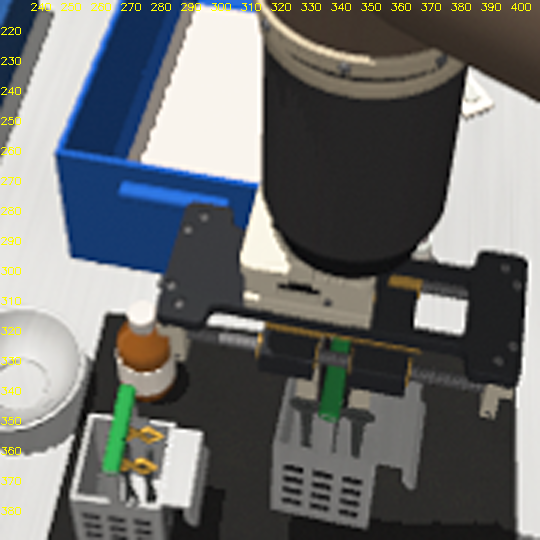

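```bash
python3 -m handwheel '[-3,1,0,0,-4,4,-0.5,0,-4,8,-1,0,-4,12,-1.8,0,-4,16.5,-2.7,0,-4,21,-4.5,0,-4,25.5,-6,0,-4,30,-7.7,0,-4,33.5,-9,0,-4,35.7,-9.65,0]'
python3 - <<'E'
from h import *
rows([(.5295,.0362,.182,-3.75)])
E
```

```text
time_s: 68.15
tcp_pos: [0.5291, 0.0338, 0.273]
eef_rot: [15.6, 89.9, -168.3]
contact_force: [-0.1, -0.1, -2.5]
gripper_width: 0.0118
t 68.15 tcp [0.5291 0.0338 0.273 ] tiltx [-0.002 -0.    -1.   ] jaw 176.1 j [ 25.   5. -13.  -0. -72. -29.] w 0.0118 F [-0.1 -0.1 -2.5]
9.10,-0.25,-0.04,-0.1
```

```bash
python3 -m handwheel '[1.5,0,0,0,3,0,0,0,4.5,0,0,0,6,0,0,0,7,0,0,0,8,0,0,0,8.7,0,0,0,9.1,0,0,0,9.1,0,0,0,9.1,0,0,0]'
python3 - <<'E'
from h import *
c=cams.capture('side');crop(c,(270,150,390,280),4,'g2.png')
rows([(.5295,.0362,.166,-3.75)])
E
```

```text
time_s: 69.4
tcp_pos: [0.5302, 0.0365, 0.1834]
eef_rot: [-161.3, 90.0, 14.9]
contact_force: [0.1, -0.7, -0.9]
gripper_width: 0.0116
t 69.45 tcp [0.5302 0.0365 0.1835] tiltx [ 0.001  0.    -1.   ] jaw 176.2 j [ 25.   9. -21.   0. -60. -29.] w 0.0114 F [ 0.1  0.3 -2.4]
1.75,0.04,0.07,-0.0
```

View pics/g2.png

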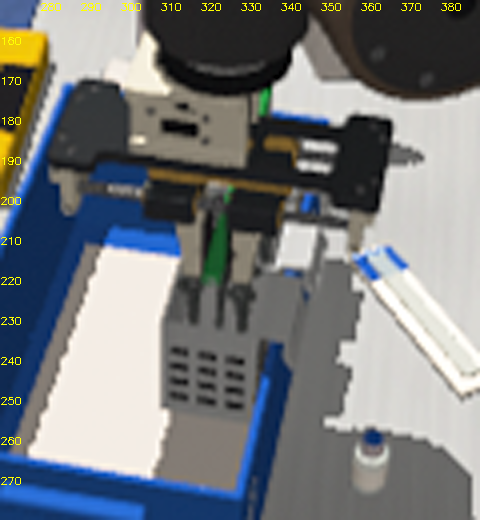

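```bash
python3 -m handwheel '[0.3,0,0,0,0.6,0,0,0,0.9,0,0,0,1.2,0,0,0,1.4,0,0,0,1.6,0,0,0,1.7,0,0,0,1.85,0,0,0,1.85,0,0,0,1.85,0,0,0]'
python3 - <<'E'
from h import *
rows([])
E
```

```text
time_s: 70.7
tcp_pos: [0.5313, 0.0366, 0.166]
eef_rot: [-172.2, 89.8, 4.1]
contact_force: [-0.1, -0.7, 6.8]
gripper_width: 0.0115
t 70.70 tcp [0.5313 0.0366 0.166 ] tiltx [ 0.003  0.    -1.   ] jaw 176.3 j [ 25.  10. -22.   0. -58. -29.] w 0.0115 F [-0.1 -0.7  6.8]
```

```bash
python3 -m handwheel '[0,0,0,0,0,0,0,0,0,0,0,0,0,0,0,0,-1.5,0,0,0,-3,0,0,0,-6,0,0,0,-10,0,0,0,-12,-3,0,0,-12,-7,0,0]' 4
python3 -m handwheel '[0,-5,0,0,0,-10,0,0,0,-14,0,0,0,-16,0,0,0,-16,0,0,0,-16,0,0,0,-16,0,0,0,-16,0,0,0,-16,0,0,0,-16,0,0]' 5
python3 - <<'E'
from h import *
import pickle
s=cams.capture('side');t=cams.capture('top');pickle.dump((t,s),open('d.pkl','wb'))
crop(s,(230,150,410,390),3,'i1s.png');crop(t,(140,140,380,280),3,'i1t.png')
rows([])
E
```

```text
time_s: 71.95
tcp_pos: [0.5357, 0.1069, 0.2885]
eef_rot: [-151.8, 89.7, 24.3]
contact_force: [1.5, 0.4, -0.8]
gripper_width: 0.0401
time_s: 73.2
tcp_pos: [0.5451, 0.2658, 0.2846]
eef_rot: [58.8, 90.0, -125.0]
contact_force: [0.3, -0.2, -0.8]
gripper_width: 0.0498
t 73.30 tcp [0.5451 0.2659 0.2846] tiltx [-0. -0. -1.] jaw 176.2 j [ 44.  12.  -3.  -0. -75. -48.] w 0.0499 F [1.  0.  0.6]
```

View pics/i1s.png

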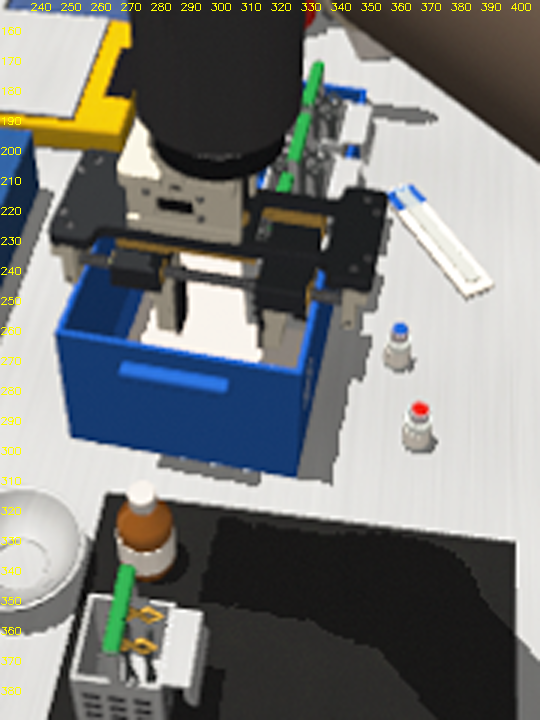

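View pics/i1t.png

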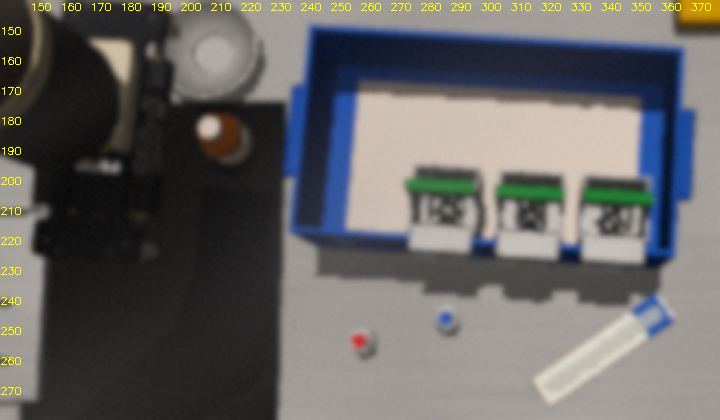

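Run:
```python
from h import *
rows([(.5977,.3844,.25,.7),(.5977,.3844,.104,.7)])
```

```text
t 73.30 tcp [0.5451 0.2659 0.2846] tiltx [-0. -0. -1.] jaw 176.2 j [ 44.  12.  -3.  -0. -75. -48.] w 0.0499 F [1.  0.  0.6]
3.46,-12.17,-4.47,-4.5
18.06,-12.17,-4.47,-4.5
```

```bash
python3 -m handwheel '[0,-4,-1.5,-1,1,-8,-3,-3,3,-12.2,-4.5,-4.5,6,-12.2,-4.5,-4.5,9,-12.2,-4.5,-4.5,12,-12.2,-4.5,-4.5,13,-12.2,-4.5,-4.5,13,-12.2,-4.5,-4.5,13,-12.2,-4.5,-4.5,13,-12.2,-4.5,-4.5]' 5
python3 - <<'E'
from h import *
rows([(.5977,.3844,.104,.7)])
c=cams.capture('side');crop(c,(220,260,360,400),4,'j1.png')
E
```

```text
time_s: 74.55
tcp_pos: [0.5985, 0.3852, 0.156]
eef_rot: [-137.4, 89.9, 43.4]
contact_force: [-0.9, 0.2, 0.3]
gripper_width: 0.0499
t 74.55 tcp [0.5985 0.3852 0.156 ] tiltx [ 0.002  0.001 -1.   ] jaw -179.3 j [ 48.  26.   0.   0. -64. -48.] w 0.0499 F [-0.9  0.2  0.3]
5.20,0.09,0.09,0.0
```

View pics/j1.png

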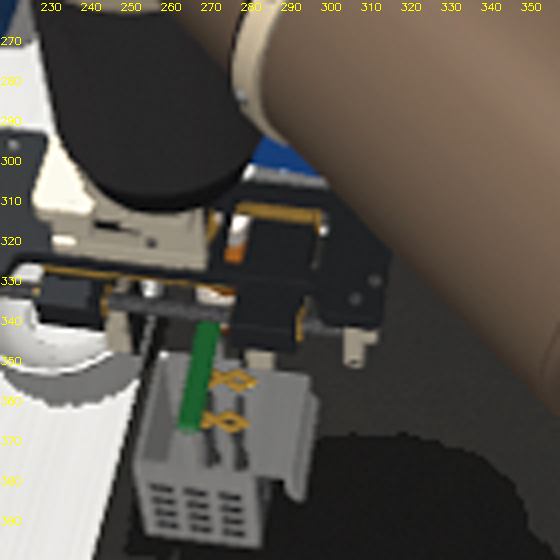

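```bash
python3 -m handwheel '[2,0,0,0,4,0,0,0,5.2,0,0,0,5.2,0,0,0,5.2,0,0,0,5.2,0,0,0,5.2,0,0,0,5.2,0,0,0,5.2,0,0,0,5.2,0,0,0]'
python3 -m handwheel '[0,0,0,0,0,0,0,0,0,0,0,0,0,0,0,0,0,0,0,0,0,0,0,0,-2,0,0,0,-5,0,0,0,-9,0,0,0,-13,0,0,0]' 0.5 30
python3 - <<'E'
from h import *
rows([(.5348,.1161,.275,-3.75)])
E
```

```text
time_s: 75.85
tcp_pos: [0.598, 0.3848, 0.1026]
eef_rot: [163.6, 90.0, -15.6]
contact_force: [0.8, 0.1, 0.4]
gripper_width: 0.0502
time_s: 77.1
tcp_pos: [0.5974, 0.3845, 0.2328]
eef_rot: [29.8, 89.9, -149.5]
contact_force: [0.2, 0.0, -2.3]
gripper_width: 0.0116
t 77.10 tcp [0.5974 0.3845 0.2328] tiltx [-0.002 -0.001 -1.   ] jaw -179.3 j [ 48.  24.   6.  -0. -73. -48.] w 0.0116 F [ 0.2  0.  -2.3]
-4.18,26.76,6.61,4.5
```

```bash
python3 -m handwheel '[-3,0.5,0,0,-4.2,3,0.5,1,-4.2,7,1.5,2,-4.2,11,2.7,3,-4.2,15,3.7,4.5,-4.2,19,4.7,4.5,-4.2,23,5.7,4.5,-4.2,26,6.4,4.5,-4.2,26.8,6.6,4.5,-4.2,26.8,6.6,4.5]'
python3 - <<'E'
from h import *
rows([(.5348,.1161,.182,-3.75)])
E
```

```text
time_s: 78.35
tcp_pos: [0.5349, 0.1152, 0.2742]
eef_rot: [0.3, 90.0, 176.5]
contact_force: [0.4, 0.7, -3.0]
gripper_width: 0.0116
t 78.35 tcp [0.5349 0.1152 0.2742] tiltx [-0.001  0.    -1.   ] jaw 176.2 j [ 33.   7. -11.  -0. -72. -36.] w 0.0116 F [ 0.4  0.7 -3. ]
9.22,-0.09,0.01,-0.1
```

```bash
python3 -m handwheel '[1.5,0,0,0,3,0,0,0,4.5,0,0,0,6,0,0,0,7,0,0,0,8,0,0,0,8.7,0,0,0,9.2,0,0,0,9.2,0,0,0,9.2,0,0,0]'
python3 - <<'E'
from h import *
c=cams.capture('side');crop(c,(250,170,390,310),4,'k2.png')
rows([(.5348,.1161,.166,-3.75)])
E
```

```text
time_s: 79.6
tcp_pos: [0.5357, 0.116, 0.1829]
eef_rot: [-157.7, 90.0, 18.5]
contact_force: [-0.2, -0.1, -2.7]
gripper_width: 0.0119
t 79.65 tcp [0.5357 0.1161 0.183 ] tiltx [ 0.001  0.    -1.   ] jaw 176.2 j [ 33.  11. -19.   0. -60. -36.] w 0.0117 F [ 0.6 -0.8 -2.6]
1.70,0.00,0.09,-0.0
```

View pics/k2.png

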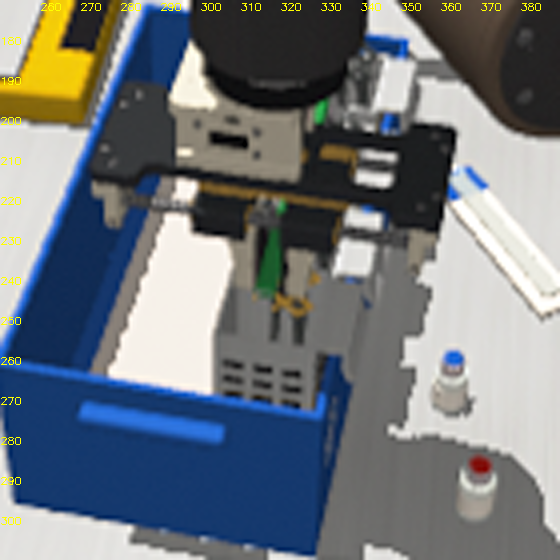

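```bash
python3 -m handwheel '[0.3,0,0,0,0.6,0,0,0,0.9,0,0,0,1.2,0,0,0,1.4,0,0,0,1.6,0,0,0,1.75,0,0,0,1.9,0,0,0,1.9,0,0,0,1.9,0,0,0]'
python3 -m handwheel '[0,0,0,0,0,0,0,0,0,0,0,0,0,0,0,0,-1.5,0,0,0,-3,0,0,0,-6,0,0,0,-10,0,0,0,-12,-3,0,0,-12,-7,0,0]' 4
python3 -m handwheel '[0,-5,0,0,0,-10,0,0,0,-15,0,0,0,-20,0,0,0,-24,0,0,0,-28,0,0,0,-32,3,0,0,-32,7,0,0,-32,10,0,0,-32,10,0]'
python3 - <<'E'
from h import *
import pickle
rows([])
s=cams.capture('side');t=cams.capture('top');pickle.dump((t,s),open('d.pkl','wb'))
crop(s,(230,90,430,330),3 and 2.5 and 3,'l1s.png');crop(t,(190,130,450,270),3,'l1t.png');cv2.imwrite('pics/l1.png',t['image'][:,:,::-1])
E
```

```text
time_s: 80.9
tcp_pos: [0.5363, 0.116, 0.1647]
eef_rot: [-168.7, 89.9, 7.5]
contact_force: [0.8, -1.7, 5.0]
gripper_width: 0.0113
time_s: 82.15
tcp_pos: [0.5411, 0.1865, 0.2877]
eef_rot: [-145.2, 89.7, 31.0]
contact_force: [1.2, -1.5, -0.8]
gripper_width: 0.0399
time_s: 83.4
tcp_pos: [0.4596, 0.5124, 0.2857]
eef_rot: [-112.0, 89.9, 64.4]
contact_force: [-0.0, 0.8, -0.4]
gripper_width: 0.0402
t 83.40 tcp [0.4596 0.5124 0.2857] tiltx [ 0.001  0.002 -1.   ] jaw 176.4 j [ 64.  20.   8.  -0. -77. -68.] w 0.0402 F [-0.   0.8 -0.4]
```

View pics/l1s.png

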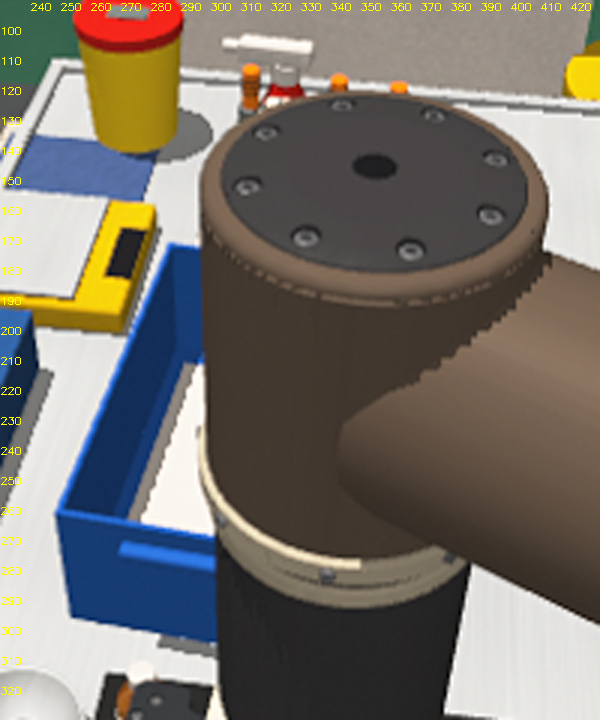

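View pics/l1t.png

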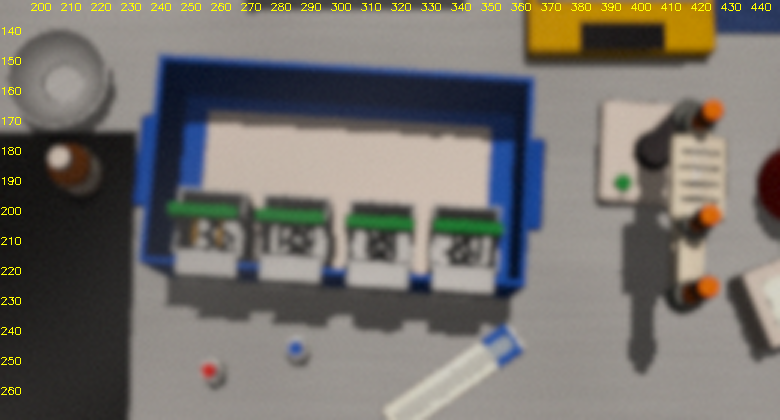

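View pics/l1.png

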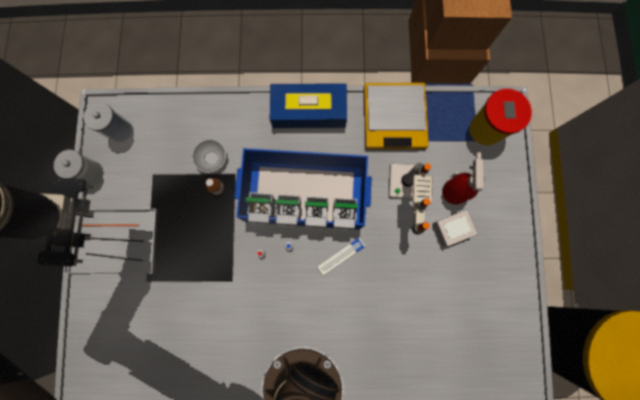

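```bash
python3 - <<'E'
from h import *
rows([(.26,.62,.29)])
E
python3 -m handwheel '[0,-2,4,0,0,-4,8,0,0,-6,12,0,0,-8,16,0,0,-9.5,19,0,0,-9.5,19,0,0,-9.5,19,0,0,-9.5,19,0,0,-9.5,19,0,0,-9.5,19,0]'
python3 - <<'E'
from h import *
rows([])
s=cams.capture('side');crop(s,(230,90,420,310),4 and 3,'m1s.png')
E
```

```text
t 83.50 tcp [0.4614 0.5119 0.285 ] tiltx [ 0.001  0.001 -1.   ] jaw 176.3 j [ 64.  20.   8.   0. -77. -68.] w 0.0400 F [ 0.2 -0.1 -0.4]
-0.51,-9.48,20.79,0.0
time_s: 84.75
tcp_pos: [0.2784, 0.6187, 0.2837]
eef_rot: [-97.7, 90.0, 78.5]
contact_force: [-0.0, 0.6, 0.3]
gripper_width: 0.0399
t 84.75 tcp [0.2784 0.6187 0.2837] tiltx [ 0.  0. -1.] jaw 176.2 j [ 82.  19.   6.   0. -77. -86.] w 0.0399 F [-0.   0.6  0.3]
```

View pics/m1s.png

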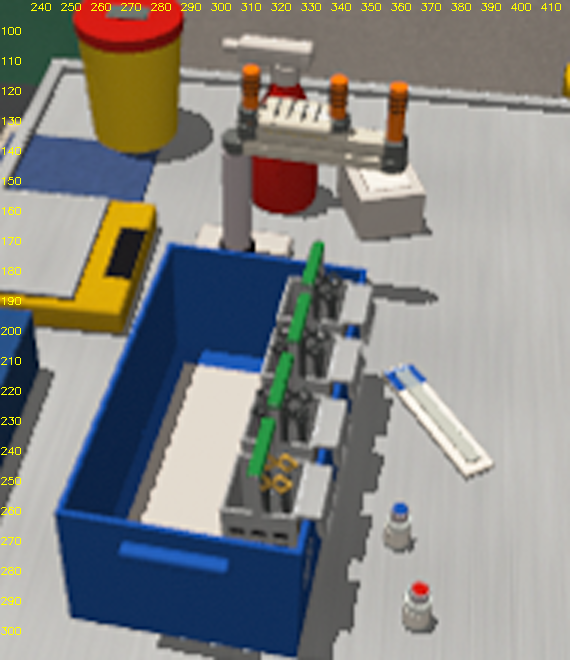

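Run:
```python
from plant import workorder
print(workorder.close_job())
```

```text
the job is handed in; nothing more can be done
None
```

The lamp is folded home and all four baskets are hanging on the tank's near long wall. I handed the job in at about 85 s; no verdict was reported.

- **Lamp:** I folded the head, then the middle arm, then swung the folded lamp round. Each arm was pushed until the force rose with little or no further movement: about 11 N for the head, 25 N for the middle arm and 30 N for the lower arm. The last top view has the three knobs in line at −4.2°, which matches the base's angle. I did not re-measure them after hanging the baskets.
- **Not clean:** on the first try my grip on the head knob twisted. It dragged the middle arm about 13° and the lower arm about 2–3° towards home before the head was home. I finished the rest by pushing with loosely open fingers, without clamping, and the full folds were then done in the order asked.
- **Baskets:** one was knocked aside by about 5 cm during the run, and I found it again in the pictures before picking it up. The last side and top views show all four upright inside the tank with their lips over the rim, about 80 mm apart. As each one was set down, the lip took up load at the height expected for hanging clear of the floor.
- **Everything else:** the other things look unmoved in the last pictures, and the robot was clear of everything when I handed in.

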